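Clear the packing belt between batches

TASK

Clear the packing belt for the next batch: first stop it by throwing the isolator handle fully over, away from you, and only then take every leftover off it. Set the flat oblong carton on the table straight behind the tape dispenser, in line with it and with the carton's long side across that line; the square carton upright directly to the left of the hand stamp, as you face it (both with a gap of about 4 cm); the tin upright midway between the two label rolls; and lay each buckle flat and centred crosswise on the narrow raised rail. Once the belt is empty and all is in place, set the grey batch divider from the junction box crosswise on the very middle of the belt, and then throw the handle fully back towards you, without having shifted the stamp, the dispenser, the rolls or anything else on the bench.

Things in the scene. Friction and masses are not known exactly. Their poses are not given: they have to be found in the camera images.
- conveyor: Bench belt conveyor: black belt 160 mm wide (its own x) and 570 mm long (its own y, across the far side of the robot's work area), belt surface 60 mm above the table, aluminium side strips rising 12 mm above the belt at 80 to 86 mm either side of its centre line. Origin on the table under its centre.
- isolator_box: Grey steel control box of the isolator, 120 x 90 x 50 mm high, fixed to the table beside one end of the belt. Origin on the table under its centre; the handle swings in its own x-z plane, about an axle along its own y through the centre of its top (50 mm up). Its own +x points roughly away from the robot.
- isolator (a joint): Angle of the isolator handle, rad. 0 = leaning towards the robot side (0.6 rad from upright): ON, belt runs. 1.2 = leaning away from the robot (0.6 rad beyond upright): OFF. The handle is weighted: past upright it falls on to its stop, and a light push of 2 or 3 N on its grip moves it.
- isolator_grip (a point): Centre of the handle's black T-grip, a round bar 18 mm thick and 74 mm long along the axle direction, 80 mm from the axle (about 116 mm above the table at the stops, 130 mm when upright); a 12 mm steel stem joins it to the axle.
- rail: Narrow raised aluminium rail fixed on the table: 28 mm wide (its own x), 200 mm long (its own y), 60 mm high. Origin on the table under its centre.
- tape_dispenser: Grey desk tape dispenser, 96 mm long (its own x) by 56 mm wide, 76 mm high, with an upright tape roll. Its cutter end (-x) faces the robot; its back end (+x), 48 mm from the origin, faces away from the robot. Origin under its centre.
- stamp: Round hand stamp standing on its 50 mm wide black base, wooden knob on top, 78 mm high. Origin under its centre; its axes are parallel to the robot's (its +y is the robot's left).
- label_roll_1: White roll of labels standing on end, 60 mm diameter, 50 mm high; the first of a pair 170 mm apart. Origin under its centre. Its own +y points at the second roll.
- label_roll_2: The second roll of the pair, same size. Origin under its centre.
- flat_carton: Low oblong brown carton with a paper band, 56 mm (its own x) by 84 mm (its own y), 36 mm high. Origin under its centre.
- square_carton: Square brown carton with a paper band, 54 x 54 mm, 60 mm high. Origin under its centre.
- tin: Round metal tin, 60 mm diameter, 44 mm high. Origin under its centre.
- buckle_1: Black seat-belt buckle, a block 95 mm long (its own x), 44 mm wide, 26 mm high, with a press button on top at its +x end. Origin under its centre, which is also its balance point.
- buckle_2: Another buckle, the same as buckle_1.
- junction_box: Plain grey steel junction box, 120 (its own x) x 90 x 50 mm high, without a handle, fixed to the table beside the other end of the belt. Origin on the table under its centre.
- divider: Batch divider: a grey plastic bar, 100 mm long (its own x), 46 mm wide, 50 mm high with a bevelled top 30 mm wide (the sides are upright up to 38 mm). It starts on top of the junction box. Origin under its centre.
- marker: Marker pen lying on the table, 110 x 14 mm, 14 mm high; leave alone.
- knife: Grey box-cutter knife lying on the table, 130 x 18 mm, 15 mm high; leave alone.
- stapler: Black stapler, 130 x 36 mm, 43 mm high, near the robot; leave alone.
- water_bottle: Water bottle 64 mm wide and 190 mm high beyond the belt; leave alone.
- mug: White cup 80 mm wide and 90 mm high beyond the belt; leave alone.

How it is judged:
On the way, in this order (a step that is already met when the one before it is completed fails the run):
1. the isolator is off (handle fully over, away from the robot) while every leftover is still on the belt (value of joint isolator above 1.05 rad and height (world z) of each of flat_carton, square_carton, tin, buckle_1, buckle_2 above 0.05 m), for 0.2 s.
2. with the isolator still off, every leftover is in its place (value of joint isolator above 1.05 rad and height (world z) of each of flat_carton, square_carton, tin below 0.008 m and angle between each of flat_carton, square_carton, tin's own z axis and vertical below 0.15 rad and x of flat_carton in the frame of tape_dispenser between 0.098 and 0.134 m and y of flat_carton in the frame of tape_dispenser between -0.018 and 0.018 m and angle between the y axis of flat_carton and the y axis of tape_dispenser, either way round below 0.3 rad and y of square_carton in the frame of stamp between 0.074 and 0.11 m and x of square_carton in the frame of stamp between -0.018 and 0.018 m and y of tin in the frame of label_roll_1 between 0.071 and 0.099 m and x of tin in the frame of label_roll_1 between -0.016 and 0.016 m and angle between each of buckle_1, buckle_2's own z axis and vertical below 0.12 rad and angle between the x axis of each of buckle_1, buckle_2 and the x axis of rail, either way round below 0.35 rad and z of buckle_1 in the frame of rail between 0.052 and 0.068 m and x of buckle_1 in the frame of rail between -0.016 and 0.016 m and y of buckle_1 in the frame of rail between -0.085 and 0.085 m and z of buckle_2 in the frame of rail between 0.052 and 0.068 m and x of buckle_2 in the frame of rail between -0.016 and 0.016 m and y of buckle_2 in the frame of rail between -0.085 and 0.085 m), for 0.2 s.
3. with the isolator still off, the divider lies across the middle of the belt (value of joint isolator above 1.05 rad and angle between divider's own z axis and vertical below 0.15 rad and angle between the x axis of divider and the x axis of conveyor, either way round below 0.3 rad and z of divider in the frame of conveyor between 0.052 and 0.068 m and x of divider in the frame of conveyor between -0.025 and 0.025 m and y of divider in the frame of conveyor between -0.03 and 0.03 m), for 0.2 s.
4. the isolator is back on (value of joint isolator below 0.15 rad), for 0.2 s.
At the end, for the whole second after the job is handed in: Isolator on; at rest: flat carton behind dispenser and square carton left of stamp (gap 40 +-18 mm, sideways 18 mm, square to 0.3 rad), tin midway between rolls (15 mm), upright on table; buckles crosswise on rail, centred to 16 mm; divider across belt, 25 mm from its middle (value of joint isolator below 0.15 rad and height (world z) of each of flat_carton, square_carton, tin below 0.008 m and angle between each of flat_carton, square_carton, tin, divider's own z axis and vertical below 0.15 rad and x of flat_carton in the frame of tape_dispenser between 0.098 and 0.134 m and y of flat_carton in the frame of tape_dispenser between -0.018 and 0.018 m and angle between the y axis of flat_carton and the y axis of tape_dispenser, either way round below 0.3 rad and y of square_carton in the frame of stamp between 0.074 and 0.11 m and x of square_carton in the frame of stamp between -0.018 and 0.018 m and y of tin in the frame of label_roll_1 between 0.071 and 0.099 m and x of tin in the frame of label_roll_1 between -0.016 and 0.016 m and angle between each of buckle_1, buckle_2's own z axis and vertical below 0.12 rad and angle between the x axis of each of buckle_1, buckle_2 and the x axis of rail, either way round below 0.35 rad and z of buckle_1 in the frame of rail between 0.052 and 0.068 m and x of buckle_1 in the frame of rail between -0.016 and 0.016 m and y of buckle_1 in the frame of rail between -0.085 and 0.085 m and z of buckle_2 in the frame of rail between 0.052 and 0.068 m and x of buckle_2 in the frame of rail between -0.016 and 0.016 m and y of buckle_2 in the frame of rail between -0.085 and 0.085 m and angle between the x axis of divider and the x axis of conveyor, either way round below 0.3 rad and z of divider in the frame of conveyor between 0.052 and 0.068 m and x of divider in the frame of conveyor between -0.025 and 0.025 m and y of divider in the frame of conveyor between -0.03 and 0.03 m and linear speed of each of flat_carton, square_carton, tin, buckle_1, buckle_2, divider below 0.02 m/s); the robot touches nothing.
It fails at once if the stamp, the dispenser or a label roll is shifted by more than 20 mm or tipped (distance of any of stamp, tape_dispenser, label_roll_1, label_roll_2 from where it was at the start of the episode above 0.02 m or angle between any of stamp, tape_dispenser, label_roll_1, label_roll_2's own z axis and vertical above 0.35 rad).
It fails at once if a bystander is shifted by more than 30 mm (distance of any of marker, knife, stapler, water_bottle, mug from where it was at the start of the episode above 0.03 m).
Of flat_carton, square_carton, tin, buckle_1, buckle_2 only 4 to 5 are there at a start; the rules pass over those that are not, and their reading is None.
At some moment in a run one of flat_carton, square_carton, tin may be knocked a few centimetres aside while the robot is not near it.
It also fails if it takes over 192 s, if anything falls off the work surface, if the arm or the gripper's body presses on something with over 40 N, if the wrist force passes 120 N, or if a joint passes its speed limit or range.

ROBOT

A 6-joint arm with a two-finger parallel gripper is mounted at the origin on the work surface. World frame = base frame: x ahead of the robot, y to its left, z up, the work surface at z = 0. Lengths are in m, angles in rad, forces in N, time in s.
With the tool pointing down it reaches from about 0.35 to 0.925 m from the base axis. Payload 6.4 kg.
Tool frame: the origin (TCP) lies at the very end of the fingers, on their centre line; the grasp point (between the pads) lies 19 mm behind it (bot.grasp_offset is the distance from the TCP to the grasp point, in m); y points along the fingers, z is the direction in which the jaws open and shut, and the axes are right-handed (so a half turn about y gives the same grasp; the last joint's range is limited). The gripper opens to 94 mm and grips with 3 to 60 N. Pads are 16 mm wide; open, the fingers measure 119 mm over their backs; the gripper's body (75 mm by 177 mm) begins 78 mm behind the grasp point.
Start: joints at [-1.411, 0.245, 1.558, -0, 1.339, -0.174], TCP at [0.213, -0.614, 0.205] pointing down, gripper open.
Joint ranges: [-3.13, 3.13], [-1.02, 2.26], [0.13, 2.54], [-0.95, 4.09], [0.21, 2.88], [-2.74, 2.74]. Speed limits (rad/s): [2.57, 2.57, 3.14, 3.14, 3.14, 3.14].

INTERFACE

Orientations are given as [roll, pitch, yaw] about the fixed x, y, z axes, in that order (R = Rz(yaw) Ry(pitch) Rx(roll)).
In Python, from bench import bot, imaging gives the robot as it stands.
- The arm moves only by the shell command python3 -m inch 'ROWS' [OPENING] [FORCE]. ROWS is JSON, a list that holds one entry, the list of rows, each a list of 6 numbers: the shift along the tool's x, y, z in units of 40 mm (1.0 is 40 mm), then the turn, a rotation vector about the tool's x, y, z in units of 5 degrees (1.0 is 5 degrees). In form: [[[dx, dy, dz, wx, wy, wz], ...]]. A call has 1 to 12 rows; each row shifts and turns the commanded pose from where the row before left it, along the tool's axes as they then stand; what a row does not reach is not made up. A row lasts 1/10 s, in which the tool goes at most 50 mm and 8.59 degrees, less where a joint would pass 70% of its speed; a pose out of reach is approached as far as the arm can. A call is refused whole if a number of a shift passes 1 or a number of a turn 1, either way. A call with a gripper value outside its range is refused whole. OPENING is the closure, from 0 (fully open) to 1 (shut), set as the call begins (- or left out, the last holds). The fingers move at their own pace and stop on an object; FORCE is the grip in N (left out, the last holds). Time passes only in rows, so rows that do not move let the fingers close. It gives the time, the measured TCP pose, the force and the opening at its end, in the units of the state.
- bot.read_state(): the state, without advancing time (a new reading comes with each control period).
- imaging.camera(name): name is "scene" or "top" or "wrist"; returns the picture (480x640x3 uint8, red, green, blue); there is no depth.
- imaging.get_calibration(name): a dict with "fx", "fy", "cx", "cy" (pixels), "world_from_camera" (4x4, takes a point from camera to world coordinates). Camera axes: x right, y down, z forward; pixel columns grow to the right and rows downward; lengths in m; the calibration is good to about 2 mm. A picture is of the moment at which its call begins: read the wrist's pose just before it. get_calibration takes no time and is no camera call; for the wrist camera it gives the pose at the moment of the call.
- bot.hand_in(): hands the job in, once; it reports no verdict.
The state is a dict: "time": time; "joints": joint angles; "dq": joint speeds; "effort": joint torques, N m; "tcp_pos": TCP position; "ee_rot": TCP orientation; "ft_force": force on the tool from outside, world axes, zero at the start; "moment": the same for the moment, N m; "finger_gap": finger opening in m.
Only numpy, scipy, OpenCV 4.12 (cv2) and the standard library are available. Lean on these libraries where they do the work, as an engineer would, in place of code of your own. Each camera call takes 0.05 s, during which the arm holds its last target.

## Working session

There is one attempt and no reset: what is moved stays moved. The work goes in short steps, Python scripts to look and compute and a shell command to move; the robot and the scene stay as the last step left them, time stands still between calls to the robot, and variables do not carry over. Pictures are saved under pics/ and viewed, and the job is handed in when it is done.

```bash
ls; mkdir -p pics; python3 - <<'E'
from bench import bot, imaging
import cv2
s=bot.read_state(); print(s)
for n in ["scene","top","wrist"]:
    im=imaging.camera(n); cv2.imwrite(f"pics/{n}0.png",im[:,:,::-1])
    c=imaging.get_calibration(n); print(n,c)
E
```

```text
pics
{'time': 0.0, 'joints': array([-1.41109552e+00,  2.45791116e-01,  1.55897474e+00,  9.62449980e-06,
        1.33870300e+00, -1.74104182e-01]), 'dq': array([-0.00134392,  0.00018515,  0.00203791, -0.00054092,  0.00038439,
        0.0002784 ]), 'effort': array([ 3.70694061e-04, -4.15831411e+01, -3.14606810e+01,  6.84770616e-02,
        3.31942225e-02, -1.46939783e-04]), 'tcp_pos': array([ 0.21287699, -0.61353133,  0.20438116]), 'ee_rot': array([-1.57264255e+00,  3.34227894e-04, -2.80779019e+00]), 'ft_force': array([-0.56582565,  0.62126698, -0.00611582]), 'moment': array([-0.00700407,  0.00664675, -0.00564245]), 'finger_gap': 0.09433467175756965}
scene {'fx': 543.3091980656671, 'fy': 543.3091980656671, 'cx': 321.54278792472815, 'cy': 238.00927468355917, 'world_from_camera': array([[ 0.68927625,  0.44799968, -0.56938083,  1.17077613],
       [ 0.72422598, -0.44761767,  0.52453327, -0.59378221],
       [-0.01987418, -0.77390872, -0.63298524,  0.79497047],
       [ 0.        ,  0.        ,  0.        ,  1.        ]])}
top {'fx': 447.9612721985634, 'fy': 447.9612721985634, 'cx': 311.865159433194, 'cy': 236.8853453327839, 'world_from_camera': array([[-0.01853287, -0.99443198,  0.10373796,  0.46519568],
       [-0.99978454,  0.01746184, -0.01122313,  0.00344307],
       [ 0.00934919, -0.10392361, -0.99454134,  0.93744071],
       [ 0.        ,  0.        ,  0.        ,  1.        ]])}
wrist {'fx': 331.4871571276081, 'fy': 331.4871571276081, 'cx': 324.00565284495343, 'cy': 238.21052563025404, 'world_from_camera': array([[ 0.32742599, -0.91607235, -0.23152465,  0.27944971],
       [-0.94487369, -0.31807516, -0.07772969, -0.59014908],
       [-0.00243622,  0.24421228, -0.96971874,  0.38525557],
       [ 0.        ,  0.        ,  0.        ,  1.        ]])}
```

View pics/top0.png

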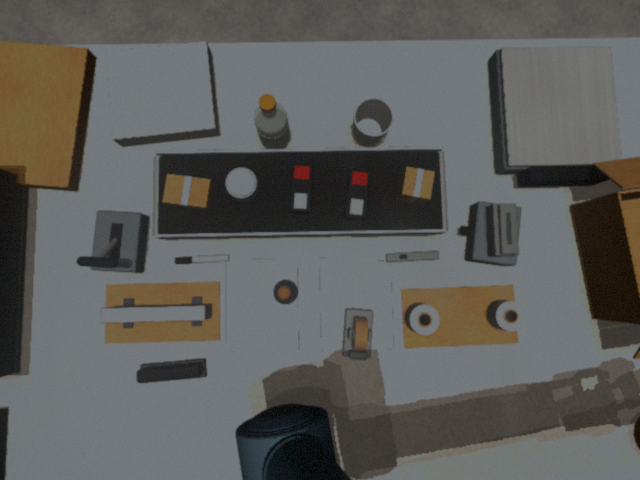

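View pics/scene0.png

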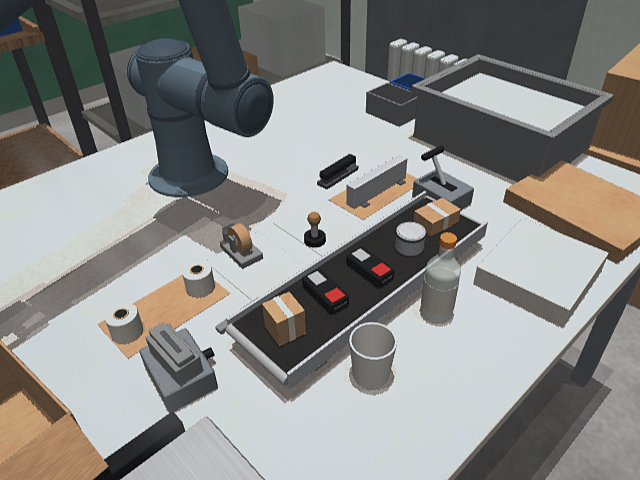

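View pics/wrist0.png

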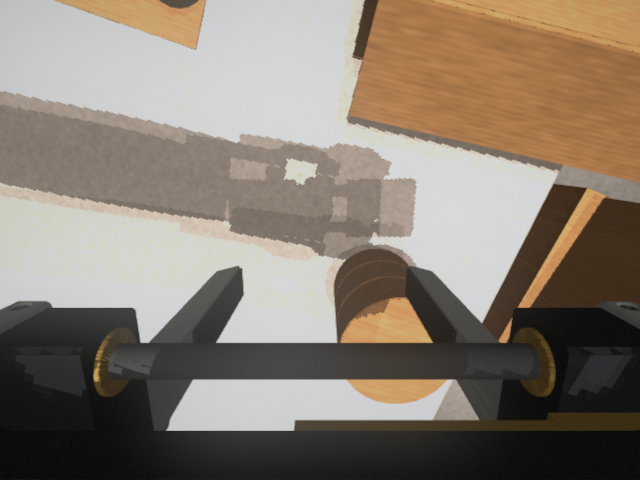

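```bash
cat > h.py <<'E'
import numpy as np, cv2, json
from bench import bot, imaging
def ray(cal,u,v,z):
    T=cal["world_from_camera"]; d=T[:3,:3]@np.array([(u-cal["cx"])/cal["fx"],(v-cal["cy"])/cal["fy"],1.])
    o=T[:3,3]; return (o+d*(z-o[2])/d[2])[:2]
def proj(cal,p):
    T=cal["world_from_camera"]; q=T[:3,:3].T@(np.array(p)-T[:3,3]); return np.array([cal["fx"]*q[0]/q[2]+cal["cx"],cal["fy"]*q[1]/q[2]+cal["cy"]])
def shot(n,name,scale=None,crop=None):
    cal=imaging.get_calibration(n); im=imaging.camera(n)[:,:,::-1].copy()
    cv2.imwrite(f"pics/{name}_raw.png",im); import pickle; pickle.dump(cal,open(f"pics/{name}.pkl","wb"))
    if crop: 
        x0,y0,x1,y1=crop; im=im[y0:y1,x0:x1]
    if scale: im=cv2.resize(im,None,fx=scale,fy=scale,interpolation=cv2.INTER_CUBIC)
    cv2.imwrite(f"pics/{name}.png",im); return cal
def plan(x,y,z,yaw=None):
    """yaw deg of tool x axis; turn first then shift"""
    s=bot.read_state(); p=s["tcp_pos"]; y0=np.degrees(s["ee_rot"][2])
    if yaw is None: yaw=y0; t=0
    else: 
        c=[yaw+k*180 for k in range(-3,4)]; yaw=min(c,key=lambda a:abs(a-y0)); t=-(yaw-y0)/5
        j=s["joints"][5]; print("j6",round(j,2))
    a=np.radians(yaw); d=np.array([x,y,z])-p
    u=np.array([d[0]*np.cos(a)+d[1]*np.sin(a), -d[2], -d[0]*np.sin(a)+d[1]*np.cos(a)])/.04
    print("turn wy",round(t,2),"| shift",u.round(3),"norm",round(np.linalg.norm(u),2),"at",p.round(4),"yaw",round(y0,1),"->",round(yaw,1))
def st():
    s=bot.read_state(); print("t",round(s["time"],2),"p",s["tcp_pos"].round(4),"rpy",np.degrees(s["ee_rot"]).round(1),"F",s["ft_force"].round(1),"gap",round(s["finger_gap"],4))
E
python3 - <<'E'
import cv2
im=cv2.imread("pics/top0.png")
def c(n,x0,y0,x1,y1,s): cv2.imwrite(n,cv2.resize(im[y0:y1,x0:x1],None,fx=s,fy=s,interpolation=cv2.INTER_CUBIC))
c("pics/c1.png",70,140,270,290,4); c("pics/c2.png",270,140,470,290,4); c("pics/c3.png",90,250,290,400,4); c("pics/c4.png",330,190,530,340,4)
E
```

```text
(no output)
```

View pics/c1.png

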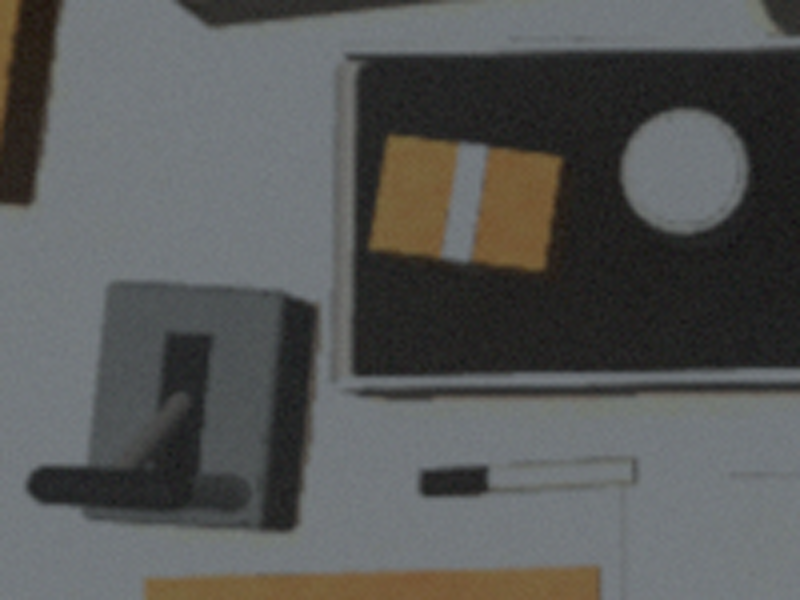

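View pics/c2.png

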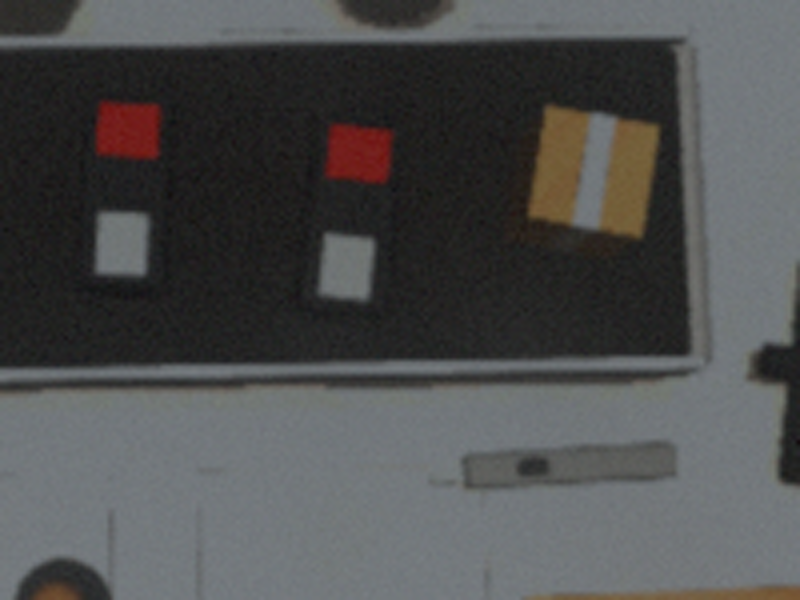

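View pics/c3.png

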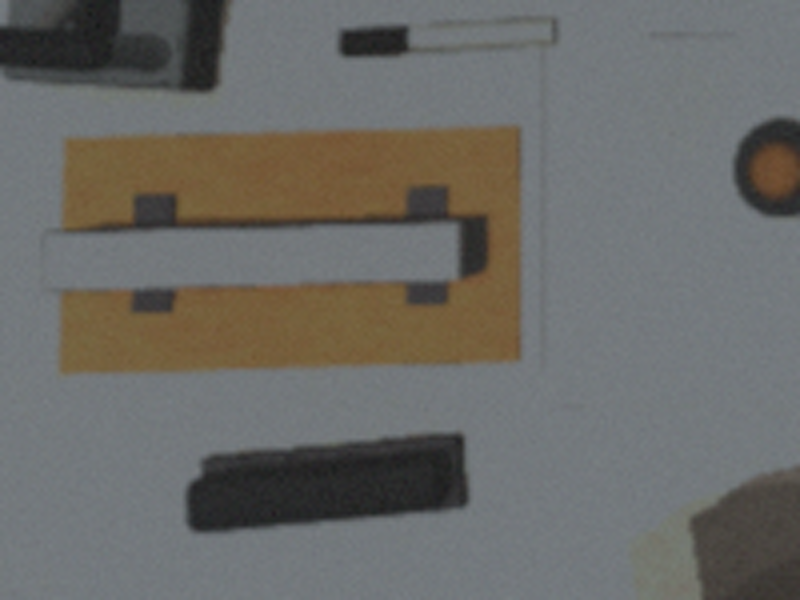

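View pics/c4.png

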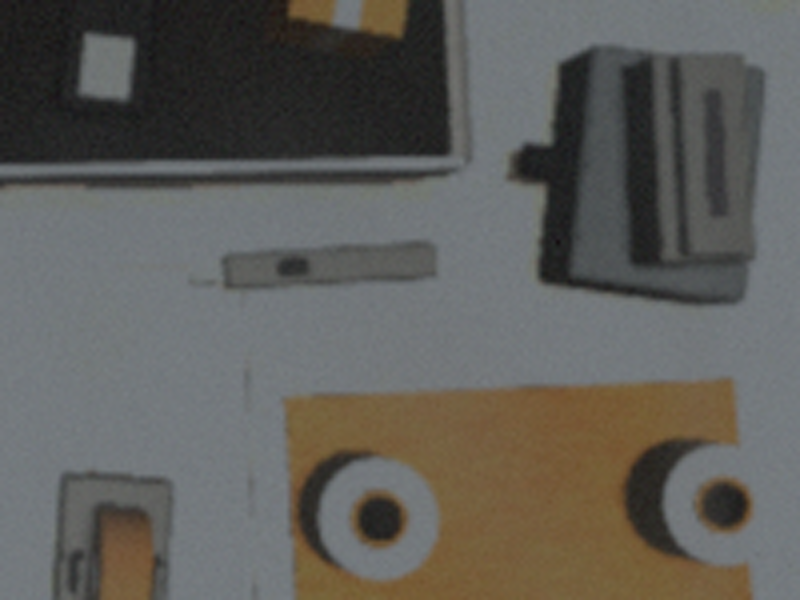

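```bash
python3 - <<'E'
from h import *
cal=imaging.get_calibration("top")
def P(o,u,v,z): return ray(cal,o[0]+(u-1.5)/4,o[1]+(v-1.5)/4,z)
def Q(n,o,pts,z):
    w=np.array([P(o,*p,z) for p in pts]); 
    print(n,"c",w.mean(0).round(4), "edges",[(round(float(np.hypot(*(w[(i+1)%len(w)]-w[i]))),3),round(float(np.degrees(np.arctan2(*(w[(i+1)%len(w)]-w[i])[::-1]))),1)) for i in range(len(w))])
a,b,c,d=(70,140),(270,140),(90,250),(330,190)
Q("flat",a,[(388,133),(565,157),(547,270),(369,250)],.096)
Q("tin",a,[(685,171)],.104)
Q("bk1",b,[(128,131),(122,244)],.086)
Q("bk2",b,[(360,154),(347,268)],.086)
Q("sq",b,[(545,105),(660,124),(642,240),(527,220)],.12)
Q("bar",a,[(28,485),(190,487)],.116)
w=[P(a,345,54,.072),P(b,692,38,.072),P(b,710,366,.072),P(a,338,392,.072)]
w=np.array(w);print("belt",w.mean(0),w)
Q("rail",c,[(42,230),(458,222),(458,280),(42,292)],.06)
Q("stampknob",c,[(778,168)],.07)
Q("rolls",d,[(378,518),(722,504)],.05)
Q("div",d,[(680,58),(745,55),(755,258),(690,262)],.1)
Q("isobox",a,[(110,283),(283,290),(262,527),(88,517)],.05)
Q("jbox",d,[(595,47),(768,65),(745,300),(570,275)],.05)
im=cv2.imread("pics/top0.png")
cv2.imwrite("pics/c5.png",cv2.resize(im[270:370,260:400],None,fx=5,fy=5,interpolation=cv2.INTER_CUBIC))
im=cv2.imread("pics/scene0.png")
cv2.imwrite("pics/c6.png",cv2.resize(im[210:360,60:260],None,fx=4,fy=4,interpolation=cv2.INTER_CUBIC))
E
```

```text
flat c [0.6465 0.2311] edges [(0.085, -98.8), (0.055, 171.4), (0.085, 82.5), (0.057, -8.2)]
tin c [0.6582 0.1264] edges [(0.0, 0.0)]
bk1 c [0.6524 0.0133] edges [(0.056, 176.1), (0.056, -3.9)]
bk2 c [ 0.639 -0.097] edges [(0.056, 171.9), (0.056, -8.1)]
sq c [ 0.6486 -0.2053] edges [(0.054, -100.5), (0.056, 168.7), (0.054, 79.0), (0.055, -11.0)]
bar c [0.5133 0.3874] edges [(0.074, -91.7), (0.074, 88.3)]
belt [0.64375522 0.01441673] [[ 0.72714732  0.29859081]
 [ 0.72635322 -0.2695926 ]
 [ 0.56213088 -0.27035715]
 [ 0.55938946  0.29902585]]
rail c [0.4134 0.3042] edges [(0.2, -90.0), (0.028, -179.6), (0.199, 90.5), (0.03, 1.7)]
stampknob c [0.4509 0.0489] edges [(0.0, 0.0)]
rolls c [ 0.3937 -0.3082] edges [(0.17, -88.8), (0.17, 91.2)]
div c [ 0.5609 -0.379 ] edges [(0.031, -88.3), (0.097, 179.0), (0.031, 92.5), (0.097, -0.8)]
isobox c [0.5574 0.3816] edges [(0.086, -93.3), (0.118, 176.2), (0.086, 85.7), (0.117, -3.5)]
jbox c [ 0.5604 -0.3773] edges [(0.088, -97.0), (0.12, 170.6), (0.088, 80.8), (0.116, -9.4)]
```

View pics/c5.png

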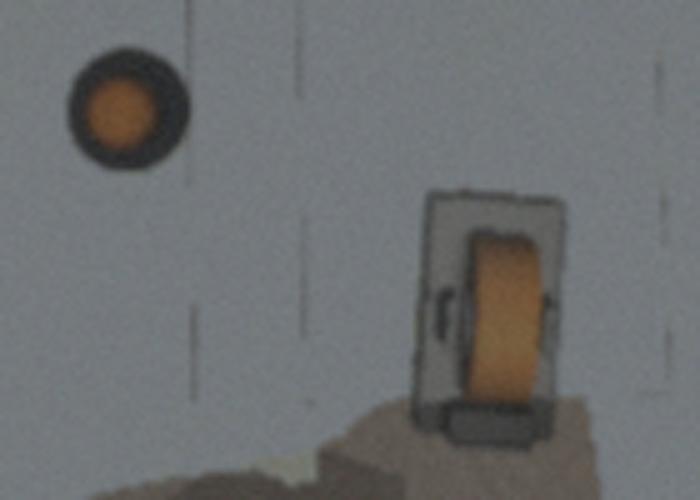

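View pics/c6.png

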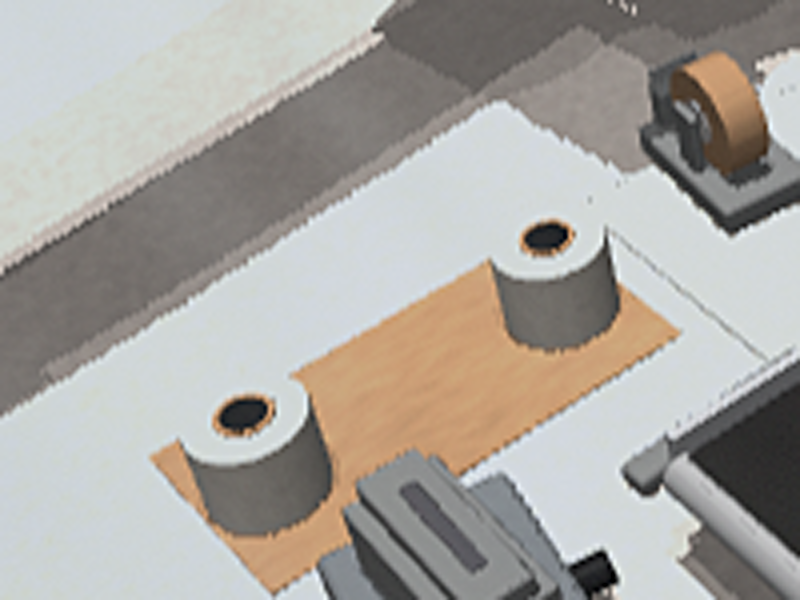

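```bash
python3 - <<'E'
from h import *
cal=imaging.get_calibration("top")
def P(u,v,z): return ray(cal,260+(u-2)/5,270+(v-2)/5,z).round(4)
print("disp back",P(430,192,.012),P(566,200,.012),"front",P(412,425,.012),"stamp base",P(129,110,.01))
print("bottle",ray(cal,267,102,.19),"mug",ray(cal,373,112,.09))
E
python3 -m inch '[[[0,-0.3,0,0,0.96,0],[0,-0.3,0,0,0.96,0],[0,-0.3,0,0,0.96,0],[0,-0.3,0,0,0.96,0],[-0.77,0,-0.9,0,0,0],[-0.77,0,-0.9,0,0,0],[-0.77,0,-0.9,0,0,0],[-0.77,0,-0.9,0,0,0],[-0.77,0,-0.9,0,0,0],[-0.77,0,-0.9,0,0,0],[-0.77,0,-0.9,0,0,0],[-0.77,0,-0.9,0,0,0]]]' 1 20
```

```text
disp back [ 0.4143 -0.0733] [ 0.41   -0.1288] front [ 0.3213 -0.0635] stamp base [0.4499 0.0494]
bottle [0.77917432 0.06829005] mug [ 0.79777878 -0.13060816]
time: 1.35
tcp_pos: [0.4606, -0.3247, 0.2533]
ee_rot: [-1.571, -0.0, 3.14]
ft_force: [-0.1, -0.1, 0.3]
finger_gap: 0.0019
```

```bash
python3 -m inch '[[[0,0,-1,0,0,0],[0,0,-1,0,0,0],[0,0,-1,0,0,0],[0,0,-1,0,0,0],[0,0,-1,0,0,0],[0,0,-1,0,0,0],[0,0,-1,0,0,0],[0,0,-1,0,0,0],[0,0,-1,0,0,0],[0,0,-1,0,0,0],[0,0,-1,0,0,0],[0,0,-1,0,0,0]]]'
python3 -m inch '[[[0,0,-1,0,0,0],[0,0,-1,0,0,0],[0,0,-1,0,0,0],[0,0,-1,0,0,0],[0,0,-1,0,0,0],[0,0,-0.75,0,0,0],[0,1,0,0,0,0],[0,1,0,0,0,0],[0,1,0,0,0,0],[0,0.7,0,0,0,0]]]'
python3 -c "
from h import *
shot('scene','s1'); shot('top','t1')"
```

```text
time: 2.55
tcp_pos: [0.4599, 0.1552, 0.2533]
ee_rot: [-1.571, 0.0, 3.14]
ft_force: [0.4, 0.3, 0.8]
finger_gap: 0.0004
time: 3.55
tcp_pos: [0.459, 0.3828, 0.102]
ee_rot: [-1.569, -0.004, 3.141]
ft_force: [-0.4, -0.6, -0.2]
finger_gap: 0.0002
```

View pics/s1.png

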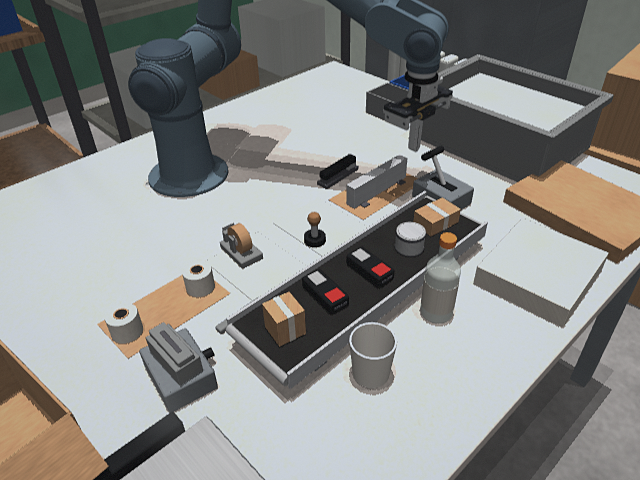

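View pics/t1.png

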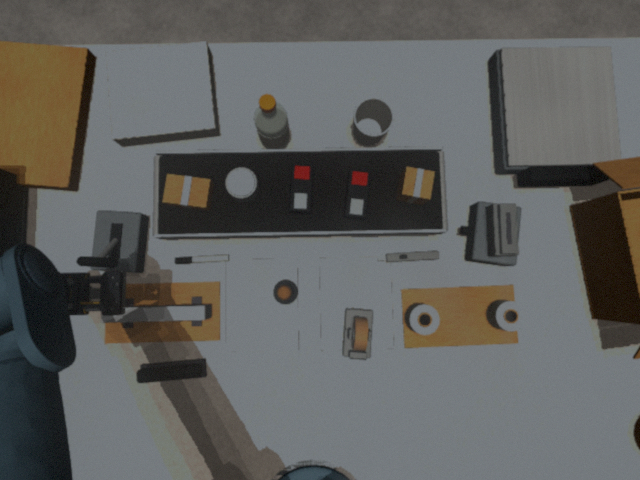

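```bash
python3 -m inch '[[[-0.6,0,0,0,0,0],[-0.4,0,0,0,0,0],[-0.4,0,0,0,0,0],[-0.4,0,0,0,0,0],[-0.4,0,0,0,0,0],[-0.4,0,0,0,0,0],[-0.3,0,0,0,0,0],[0,0,0,0,0,0],[0,0,0,0,0,0]]]'
python3 -c "
from h import *
shot('scene','s2',3,(350,120,550,270))"
```

```text
time: 4.55
tcp_pos: [0.5768, 0.3836, 0.1062]
ee_rot: [-1.571, 0.001, 3.14]
ft_force: [-0.3, -0.5, 0.3]
finger_gap: 0.0005
```

View pics/s2.png

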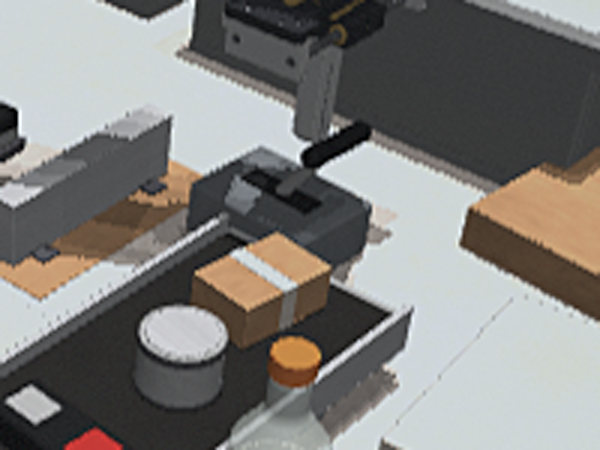

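```bash
python3 -c "
from h import *
print(proj(imaging.get_calibration('scene'),[.603,.3816,.116]))"
python3 -m inch '[[[0,-0.5,0,0,-1,0],[0,-0.5,0,0,-1,0],[0,-0.5,0,0,-1,0],[0,-0.5,0,0,-1,0],[0,-0.5,0,0,-1,0],[0,-0.5,0,0,-1,0],[0,0,0,0,-1,0],[0,0,0,0,-1,0],[0,0,0,0,-1,0],[0,0,0,0,-1,0],[0,0,0,0,-1,0],[0,0,0,0,-1,0]]]' 0
python3 -c "
from h import *
plan(.6465,.2311,.2,-98.2)"
```

```text
[462.68281794 166.90981136]
time: 5.8
tcp_pos: [0.5758, 0.3836, 0.2255]
ee_rot: [-1.571, -0.0, -2.091]
ft_force: [0.5, 0.9, 0.3]
finger_gap: 0.0925
j6 0.94
turn wy -4.33 | shift [3.521 0.639 2.293] norm 4.25 at [0.5758 0.3836 0.2255] yaw -119.8 -> -98.2
```

Isolator is fully OFF (bar within 1–2 px of its predicted position). Go over the flat carton.

```bash
python3 -m inch '[[[0,0,0,0,-1,0],[0,0,0,0,-1,0],[0,0,0,0,-1,0],[0,0,0,0,-1,0],[0,0.1,0,0,-0.33,0],[0.9,0.13,0.57,0,0,0],[0.9,0.13,0.57,0,0,0],[0.9,0.13,0.57,0,0,0],[0.82,0.13,0.57,0,0,0],[0,0,0,0,0,0]]]' 0
python3 -c "
from h import *
plan(.6465,.2311,.066,-98.2); shot('wrist','w1')"
```

```text
time: 6.8
tcp_pos: [0.6471, 0.2266, 0.1993]
ee_rot: [-1.572, -0.002, -1.724]
ft_force: [-0.2, 0.1, -0.5]
finger_gap: 0.0938
j6 0.33
turn wy -0.11 | shift [-0.11   3.333 -0.031] norm 3.34 at [0.6471 0.2266 0.1993] yaw -98.8 -> -98.2
```

View pics/w1.png

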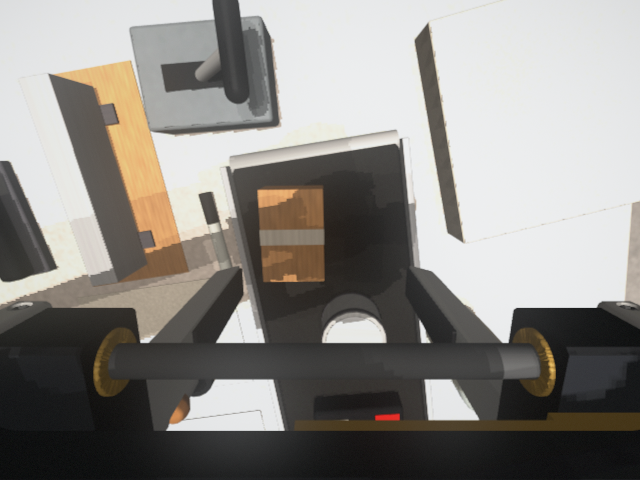

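```bash
python3 -c "
from h import *
import pickle
cal=pickle.load(open('pics/w1.pkl','rb'))
w=np.array([ray(cal,*p,.096) for p in [(258,190),(323,186),(324,282),(264,283)]]);print(w,w.mean(0))
print('tin',ray(cal,355,340,.104))
shot('top','t2',4,(140,140,300,260))"
```

```text
[[0.59730107 0.27687716]
 [0.65255923 0.27176877]
 [0.64011188 0.18564447]
 [0.58571741 0.19302684]] [0.6189224  0.23182931]
tin [0.66032543 0.12748978]
```

View pics/t2.png

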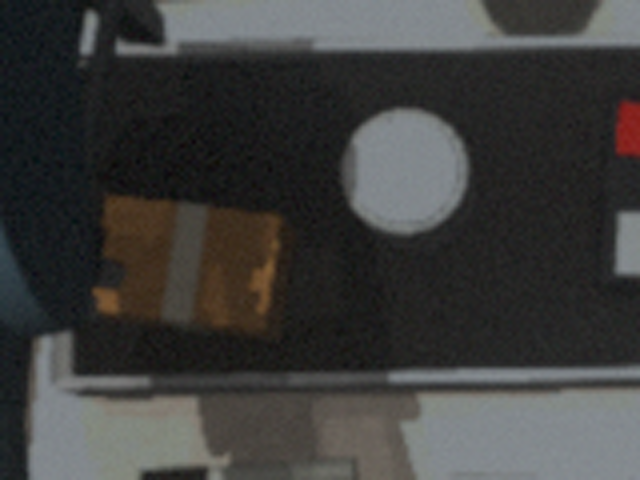

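```bash
python3 -c "
from h import *
import pickle
cal=pickle.load(open('pics/t2.pkl','rb'))
w=np.array([ray(cal,140+u/4,140+v/4,.096) for u,v in [(105,193),(283,215),(272,332),(95,312)]]);print(w,w.mean(0))
plan(.619,.2318,.067,-98.2)"
```

```text
[[0.65094632 0.26951148]
 [0.63889824 0.18489965]
 [0.58280335 0.18981374]
 [0.59378528 0.27335794]] [0.6166083 0.2293957]
j6 0.33
turn wy -0.07 | shift [ 0.059  3.33  -0.672] norm 3.4 at [0.6459 0.2303 0.2002] yaw -98.5 -> -98.2
```

```bash
python3 -m inch '[[[0.03,0.5,-0.7,0,0,0],[0,0.75,0,0,0,0],[0,0.75,0,0,0,0],[0,0.75,0,0,0,0],[0,0.57,0,0,0,0],[0,0,0,0,0,0],[0,0,0,0,0,0]]]' 0.235
python3 -m inch '[[[0,0,0,0,0,0],[0,0,0,0,0,0],[0,0,0,0,0,0],[0,0,0,0,0,0],[0,0,0,0,0,0]]]' 1 20
python3 -m inch '[[[0,-0.3,0,0,0,0],[0,-0.8,0,0,0,0],[0,-0.8,0,0,0,0],[0,-0.8,0,0,0,0],[0,0,0,0,0,0]]]' 1 20
python3 -c "
from h import *
plan(.48,-.107,.15,-95);"
```

```text
time: 7.6
tcp_pos: [0.618, 0.2349, 0.0685]
ee_rot: [-1.571, 0.0, -1.716]
ft_force: [0.4, 0.0, 1.3]
finger_gap: 0.0717
time: 8.1
tcp_pos: [0.6192, 0.234, 0.0694]
ee_rot: [-1.569, 0.001, -1.718]
ft_force: [-1.8, 1.5, 6.2]
finger_gap: 0.0561
time: 8.6
tcp_pos: [0.6215, 0.2342, 0.1822]
ee_rot: [-1.561, 0.003, -1.718]
ft_force: [0.3, 0.7, 0.2]
finger_gap: 0.0556
j6 0.34
turn wy -0.69 | shift [ 8.805  0.806 -2.78 ] norm 9.27 at [0.6215 0.2342 0.1822] yaw -98.4 -> -95
```

```bash
python3 -m inch '[[[0,0,0,0,-0.69,0],[0.9,0,-0.28,0,0,0],[0.9,0,-0.28,0,0,0],[0.9,0,-0.28,0,0,0],[0.9,0,-0.28,0,0,0],[0.9,0,-0.28,0,0,0],[0.9,0,-0.28,0,0,0],[0.9,0,-0.28,0,0,0],[0.9,0,-0.28,0,0,0],[0.9,0,-0.28,0,0,0],[0.65,0,-0.26,0,0,0],[0,0,0,0,0,0]]]'
python3 -c "
from h import *
plan(.48,-.1035,.0095,-95); shot('wrist','w2')"
```

```text
time: 9.8
tcp_pos: [0.4755, -0.1074, 0.1746]
ee_rot: [-1.573, 0.0, -1.662]
ft_force: [0.4, -0.1, -1.4]
finger_gap: 0.0559
j6 -0.36
turn wy -0.04 | shift [-0.106  4.128  0.105] norm 4.13 at [ 0.4755 -0.1074  0.1746] yaw -95.2 -> -95
```

View pics/w2.png

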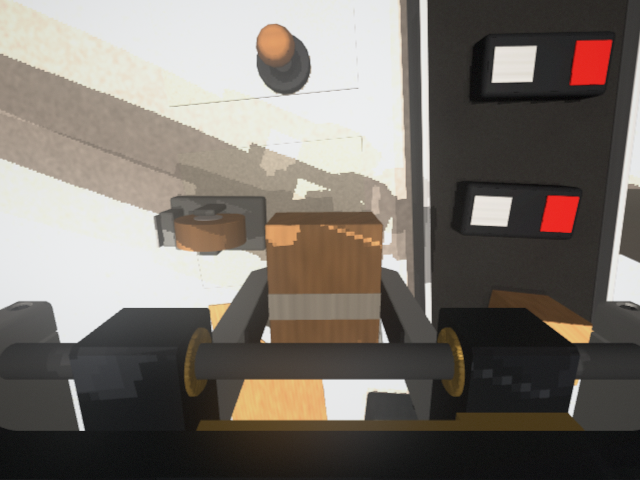

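```bash
python3 -m inch '[[[-0.1,0.5,0.1,0,0,0],[0,1,0,0,0,0],[0,1,0,0,0,0],[0,0.8,0,0,0,0],[0,0.4,0,0,0,0],[0,0.2,0,0,0,0],[0,0.2,0,0,0,0],[0,0,0,0,0,0]]]'
python3 -c "
from h import *
plan(.48,-.1035,.0085,-95)"
```

```text
time: 10.65
tcp_pos: [0.4815, -0.1012, 0.0114]
ee_rot: [-1.572, 0.0, -1.657]
ft_force: [0.2, -0.2, -0.1]
finger_gap: 0.056
j6 -0.35
turn wy 0.01 | shift [ 0.06   0.073 -0.032] norm 0.1 at [ 0.4815 -0.1012  0.0114] yaw -94.9 -> -95
```

```bash
python3 -m inch '[[[0.05,0.06,-0.03,0,0,0],[0,0,0,0,0,0]]]'
python3 -m inch '[[[0,0,0,0,0,0],[0,0,0,0,0,0],[0,-0.4,0,0,0,0],[0,-0.8,0,0,0,0],[0,-1,0,0,0,0],[0,-1,0,0,0,0],[0,-1,0,0,0,0],[0,-1,0,0,0,0],[0,0,0,0,0,0]]]' 0.25
python3 -c "
from h import *
st();plan(.6485,-.205,.22,-101); shot('wrist','w3')"
```

```text
time: 10.85
tcp_pos: [0.4807, -0.104, 0.0101]
ee_rot: [-1.57, -0.0, -1.658]
ft_force: [0.1, -0.2, -0.7]
finger_gap: 0.056
time: 11.75
tcp_pos: [0.4836, -0.1052, 0.2246]
ee_rot: [-1.559, -0.004, -1.658]
ft_force: [0.1, -0.9, 0.1]
finger_gap: 0.0706
t 11.75 p [ 0.4836 -0.1052  0.2246] rpy [-89.3  -0.3 -95. ] F [ 0.1 -0.9  0.1] gap 0.0706
j6 -0.36
turn wy 1.2 | shift [1.663 0.115 4.523] norm 4.82 at [ 0.4836 -0.1052  0.2246] yaw -95.0 -> -101
```

View pics/w3.png

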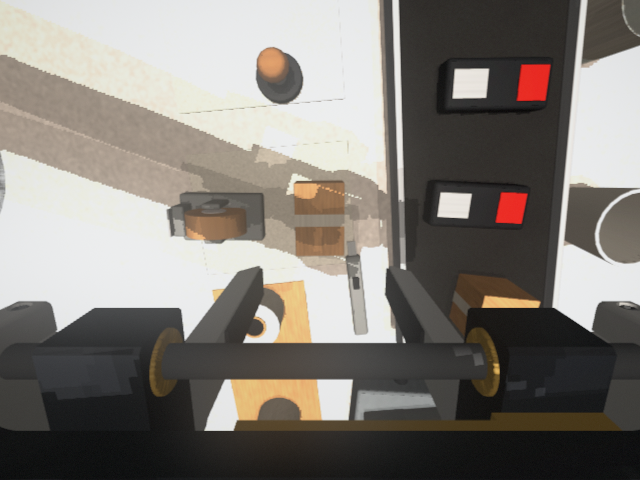

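```bash
python3 -c "
from h import *
import pickle
cal=pickle.load(open('pics/w3.pkl','rb'))
w=np.array([ray(cal,*p,.036) for p in [(295,182),(344,181),(344,255),(295,256)]]);print(w,w.mean(0))
print([ray(cal,*p,.012) for p in [(264,193),(264,240)]],'stamp',ray(cal,281,78,.01))"
python3 -m inch '[[[0,0,0,0,0.6,0],[0,0,0,0,0.6,0],[0.33,0,0.9,0,0,0],[0.33,0,0.9,0,0,0],[0.33,0,0.9,0,0,0],[0.33,0,0.9,0,0,0],[0.33,0,0.9,0,0,0],[0,0,0,0,0,0]]]' 0.15
python3 -c "
from h import *
shot('wrist','w4');plan(.6485,-.205,.075,-101); "
```

```text
[[ 0.45725447 -0.06109975]
 [ 0.5110573  -0.06475169]
 [ 0.50492693 -0.14974689]
 [ 0.44801587 -0.14579201]] [ 0.48031364 -0.10534759]
[array([ 0.41751681, -0.07247896]), array([ 0.40998112, -0.12934249])] stamp [0.45210899 0.05005616]
time: 12.6
tcp_pos: [0.6455, -0.2044, 0.2136]
ee_rot: [-1.575, 0.001, -1.764]
ft_force: [-0.7, 0.1, -0.2]
finger_gap: 0.08
j6 -0.28
turn wy -0.0 | shift [0.024 3.476 0.114] norm 3.48 at [ 0.6442 -0.2032  0.2141] yaw -101.0 -> -101
```

View pics/w4.png

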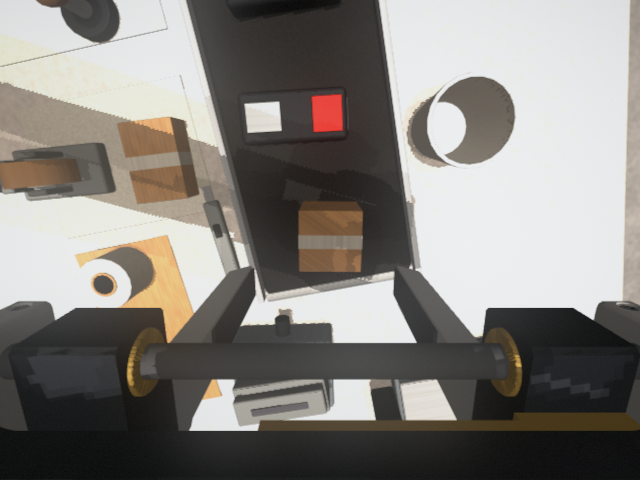

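```bash
python3 -c "
from h import *
import pickle
cal=pickle.load(open('pics/w4.pkl','rb'))
w=np.array([ray(cal,*p,.12) for p in [(299,210),(364,209),(361,272),(299,271)]]);print(w,w.mean(0))
plan(*w.mean(0),.075,-101)"
```

```text
[[ 0.62925137 -0.17397269]
 [ 0.68265098 -0.18352171]
 [ 0.6710068  -0.23787771]
 [ 0.61794566 -0.22663949]] [ 0.6502137 -0.2055029]
j6 -0.28
turn wy -0.0 | shift [0.028 3.476 0.158] norm 3.48 at [ 0.6442 -0.2032  0.2141] yaw -101.0 -> -101
```

```bash
python3 -m inch '[[[0.02,0.6,0.14,0,0,0],[0,0.9,0,0,0,0],[0,0.9,0,0,0,0],[0,0.7,0,0,0,0],[0,0.38,0,0,0,0],[0,0,0,0,0,0]]]' 0.15
python3 -m inch '[[[0,0,0,0,0,0],[0,0,0,0,0,0],[0,0,0,0,0,0],[0,0,0,0,0,0],[0,0,0,0,0,0],[0,-0.4,0,0,-0.55,0],[0,-0.8,0,0,-0.55,0],[0,-0.9,0,0,-0.55,0],[0,-0.8,0,0,-0.55,0],[0,0,0,0,0,0]]]' 1 20
python3 -c "
from h import *
plan(.451,.1415,.19,-90)"
```

```text
time: 13.25
tcp_pos: [0.6473, -0.2031, 0.0753]
ee_rot: [-1.576, 0.002, -1.762]
ft_force: [0.2, -0.4, -0.0]
finger_gap: 0.0794
time: 14.25
tcp_pos: [0.6523, -0.2058, 0.2]
ee_rot: [-1.562, -0.004, -1.57]
ft_force: [0.6, -0.9, -0.9]
finger_gap: 0.0538
j6 -0.47
turn wy 0.01 | shift [-8.682  0.25  -5.033] norm 10.04 at [ 0.6523 -0.2058  0.2   ] yaw -90.0 -> -90
```

```bash
python3 -m inch '[[[-0.87,0,-0.5,0,0,0],[-0.87,0,-0.5,0,0,0],[-0.87,0,-0.5,0,0,0],[-0.87,0,-0.5,0,0,0],[-0.87,0,-0.5,0,0,0],[-0.87,0,-0.5,0,0,0],[-0.87,0,-0.5,0,0,0],[-0.87,0,-0.5,0,0,0],[-0.87,0,-0.5,0,0,0],[-0.85,0,-0.5,0,0,0],[0,0,0,0,0,0]]]'
python3 -c "
from h import *
plan(.451,.1415,.016,-90); shot('wrist','w5')"
```

```text
time: 15.35
tcp_pos: [0.4462, 0.1454, 0.1919]
ee_rot: [-1.575, 0.001, -1.566]
ft_force: [-0.3, 0.0, -1.5]
finger_gap: 0.0544
j6 0.07
turn wy 0.05 | shift [0.097 4.397 0.12 ] norm 4.4 at [0.4462 0.1454 0.1919] yaw -89.7 -> -90
```

View pics/w5.png

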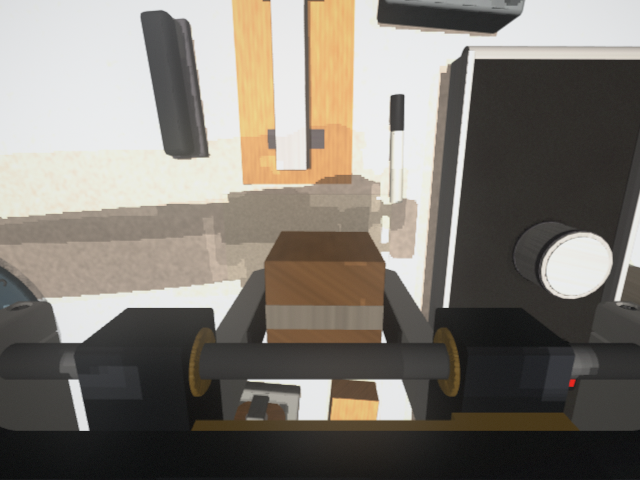

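```bash
python3 -m inch '[[[0.1,0.5,0.12,0,0,0],[0,1,0,0,0,0],[0,1,0,0,0,0],[0,0.9,0,0,0,0],[0,0.5,0,0,0,0],[0,0.3,0,0,0,0],[0,0.1,0,0,0,0],[0,0,0,0,0,0]]]'
python3 -c "
from h import *
plan(.451,.1415,.016,-90)"
```

```text
time: 16.2
tcp_pos: [0.4547, 0.1382, 0.0222]
ee_rot: [-1.571, -0.0, -1.571]
ft_force: [-0.3, -0.7, -2.9]
finger_gap: 0.0541
j6 0.06
turn wy -0.0 | shift [-0.083  0.155 -0.092] norm 0.2 at [0.4547 0.1382 0.0222] yaw -90.0 -> -90
```

```bash
python3 -m inch '[[[-0.08,0.12,-0.09,0,0,0],[0,0,0,0,0,0],[0,0,0,0,0,0]]]'
python3 -c "
from h import *
plan(.451,.1415,.016,-90)"
```

```text
time: 16.5
tcp_pos: [0.4532, 0.1419, 0.0195]
ee_rot: [-1.565, -0.0, -1.57]
ft_force: [2.0, -0.3, 4.5]
finger_gap: 0.0542
j6 0.06
turn wy 0.01 | shift [ 0.01   0.087 -0.056] norm 0.1 at [0.4532 0.1419 0.0195] yaw -90.0 -> -90
```

Contact force appears (4.5 N up); the carton is down. Release and rise.

```bash
python3 -m inch '[[[0,0.03,0,0,0,0],[0,0,0,0,0,0],[0,0,0,0,0,0],[0,-0.4,0,0,0,0],[0,-0.8,0,0,0,0],[0,-1,0,0,0,0],[0,-1,0,0,0,0],[0,-1,0,0,0,0],[0,-0.7,0,0,0,0],[0,0,0,0,0,0]]]' 0.25
python3 -c "
from h import *
st();plan(.6595,.127,.2,-90); shot('wrist','w6')"
```

```text
time: 17.5
tcp_pos: [0.4531, 0.1421, 0.2167]
ee_rot: [-1.563, 0.001, -1.57]
ft_force: [-0.1, 0.5, 0.3]
finger_gap: 0.0706
t 17.5 p [0.4531 0.1421 0.2167] rpy [-89.5   0.  -90. ] F [-0.1  0.5  0.3] gap 0.0706
j6 0.06
turn wy 0.01 | shift [0.378 0.418 5.161] norm 5.19 at [0.4531 0.1421 0.2167] yaw -90.0 -> -90
```

View pics/w6.png

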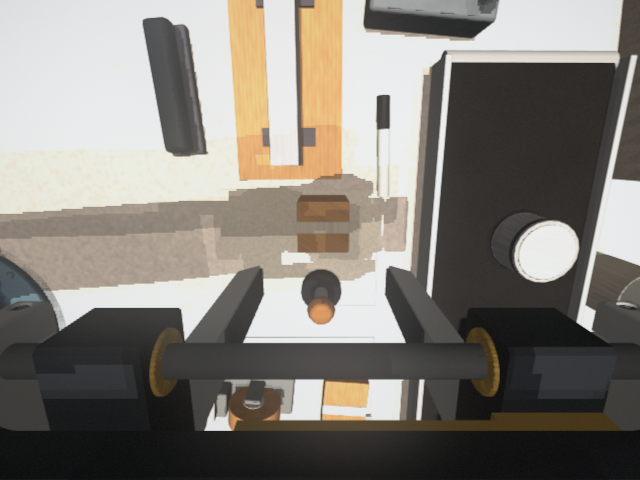

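```bash
python3 -c "
from h import *
import pickle
cal=pickle.load(open('pics/w6.pkl','rb'))
w=np.array([ray(cal,*p,.06) for p in [(299,196),(348,196),(350,252),(298,251)]]);print(w,w.mean(0))
print('stamp',ray(cal,321,290,.01),'tin',ray(cal,546.5,251,.104),proj(cal,[.66,.127,.104]))
c2=imaging.get_calibration('scene'); print(proj(c2,[.66,.127,.104]))"
python3 -m inch '[[[0.07,0,0.9,0,0,0],[0.07,0,0.9,0,0,0],[0.07,0,0.9,0,0,0],[0.07,0,0.9,0,0,0],[0.07,0,0.9,0,0,0],[0.03,0.1,0.66,0,0,0],[0,0,0,0,0,0]]]' 0.05
python3 -c "
from h import *
shot('wrist','w7');plan(.6595,.127,.07,-90)"
```

```text
[[0.4285348  0.17306735]
 [0.47835652 0.1730377 ]
 [0.4815468  0.11367953]
 [0.42643243 0.11489388]] [0.45371764 0.14366961]
stamp [0.45062835 0.04935078] tin [0.65975619 0.12727449] [546.71324782 251.2840329 ]
[411.74893603 229.8006002 ]
time: 18.25
tcp_pos: [0.6575, 0.126, 0.2038]
ee_rot: [-1.576, -0.0, -1.571]
ft_force: [-1.1, -1.2, 0.6]
finger_gap: 0.0897
j6 0.02
turn wy -0.0 | shift [-0.016  3.361  0.081] norm 3.36 at [0.6562 0.1264 0.2044] yaw -90.0 -> -90
```

View pics/w7.png

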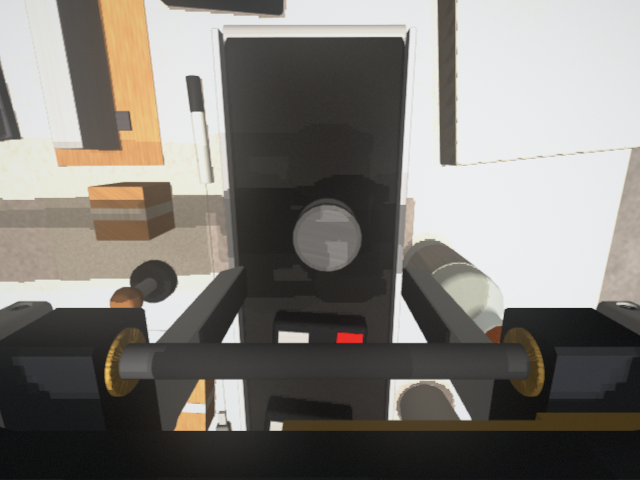

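```bash
python3 -m inch '[[[-0.016,0.6,0.08,0,0,0],[0,0.9,0,0,0,0],[0,0.9,0,0,0,0],[0,0.6,0,0,0,0],[0,0.3,0,0,0,0],[0,0,0,0,0,0]]]' 0.15
python3 -m inch '[[[0,0,0,0,0,0],[0,0,0,0,0,0],[0,0,0,0,0,0],[0,0,0,0,0,0],[0,0,0,0,0,0],[0,-0.4,0,0,0,0],[0,-0.8,0,0,0,0],[0,-0.9,0,0,0,0],[0,-0.8,0,0,0,0],[0,0,0,0,0,0]]]' 1 20
python3 -c "
from h import *
plan(.394,-.308,.19,-90)"
```

```text
time: 18.9
tcp_pos: [0.6578, 0.1275, 0.0738]
ee_rot: [-1.576, -0.0, -1.57]
ft_force: [-0.1, -0.9, -0.3]
finger_gap: 0.08
time: 19.9
tcp_pos: [0.6637, 0.1275, 0.1992]
ee_rot: [-1.559, 0.0, -1.57]
ft_force: [0.5, 0.0, -1.5]
finger_gap: 0.0596
j6 0.02
turn wy 0.01 | shift [10.886  0.229 -6.743] norm 12.81 at [0.6637 0.1275 0.1992] yaw -90.0 -> -90
```

```bash
python3 -m inch '[[[0.9,0,-0.56,0,0,0],[0.9,0,-0.56,0,0,0],[0.9,0,-0.56,0,0,0],[0.9,0,-0.56,0,0,0],[0.9,0,-0.56,0,0,0],[0.9,0,-0.56,0,0,0],[0.9,0,-0.56,0,0,0],[0.9,0,-0.56,0,0,0],[0.9,0,-0.56,0,0,0],[0.9,0,-0.56,0,0,0],[0.9,0,-0.56,0,0,0],[0.9,0,-0.56,0,0,0]]]'
python3 -m inch '[[[0,0,0,0,0,0],[0,0,0,0,0,0]]]'
python3 -c "
from h import *
plan(.394,-.308,.0135,-90); shot('wrist','w8')"
```

```text
time: 21.1
tcp_pos: [0.39, -0.3054, 0.1906]
ee_rot: [-1.572, 0.002, -1.57]
ft_force: [0.3, 0.3, -2.2]
finger_gap: 0.0597
time: 21.3
tcp_pos: [0.3909, -0.3046, 0.1909]
ee_rot: [-1.572, 0.002, -1.572]
ft_force: [-0.0, -0.3, -2.9]
finger_gap: 0.0596
j6 -0.89
turn wy -0.02 | shift [0.086 4.434 0.077] norm 4.44 at [ 0.3909 -0.3046  0.1909] yaw -90.1 -> -90
```

View pics/w8.png

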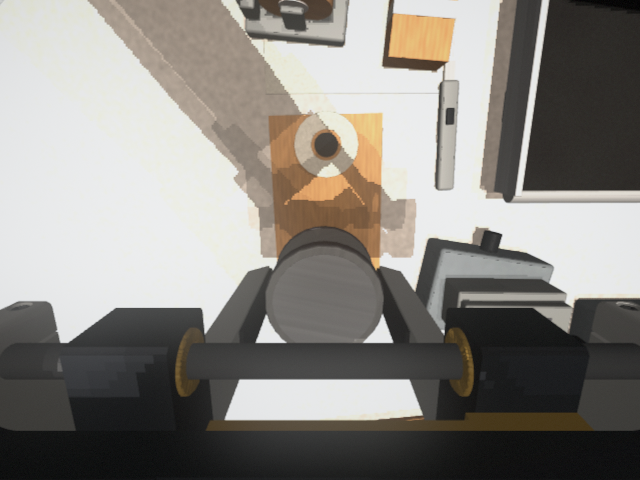

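```bash
python3 -c "
from h import *
import pickle
cal=pickle.load(open('pics/w8.pkl','rb'));c=imaging.get_calibration('top')
print(ray(cal,326,146,.05), ray(c,330+376.5/4,190+516.5/4,.05), ray(c,330+720.5/4,190+502.5/4,.05))"
python3 -m inch '[[[0.086,0.5,0.077,0,0,0],[0,1,0,0,0,0],[0,1,0,0,0,0],[0,0.9,0,0,0,0],[0,0.5,0,0,0,0],[0,0.3,0,0,0,0],[0,0.15,0,0,0,0],[0,0,0,0,0,0]]]'
python3 -c "
from h import *
plan(.394,-.308,.0135,-90)"
```

```text
[ 0.39236931 -0.22483052] [ 0.39194642 -0.22345921] [ 0.39546263 -0.3930364 ]
time: 22.15
tcp_pos: [0.3956, -0.308, 0.0187]
ee_rot: [-1.57, -0.0, -1.569]
ft_force: [-0.3, -0.5, -1.9]
finger_gap: 0.0599
j6 -0.89
turn wy 0.02 | shift [-0.     0.129 -0.04 ] norm 0.14 at [ 0.3956 -0.308   0.0187] yaw -89.9 -> -90
```

```bash
python3 -m inch '[[[0,0.11,-0.04,0,0,0],[0,0,0,0,0,0],[0,0,0,0,0,0]]]'
python3 -m inch '[[[0,0.02,0,0,0,0],[0,0,0,0,0,0],[0,0,0,0,0,0],[0,-0.4,0,0,0,0],[0,-0.8,0,0,0,0],[0,-1,0,0,0,0],[0,-1,0,0,0,0],[0,-1,0,0,0,0],[0,-0.7,0,0,0,0],[0,0,0,0,0,0]]]' 0.1
python3 -c "
from h import *
st();plan(.639,-.097,.2,172); shot('wrist','w9')"
```

```text
time: 22.45
tcp_pos: [0.3958, -0.3098, 0.0168]
ee_rot: [-1.566, -0.004, -1.57]
ft_force: [1.6, 3.6, 8.4]
finger_gap: 0.0598
time: 23.45
tcp_pos: [0.3949, -0.3104, 0.2139]
ee_rot: [-1.565, -0.007, -1.57]
ft_force: [0.2, -0.3, 0.4]
finger_gap: 0.0845
t 23.45 p [ 0.3949 -0.3104  0.2139] rpy [-89.7  -0.4 -90. ] F [ 0.2 -0.3  0.4] gap 0.0845
j6 -0.89
turn wy -16.4 | shift [5.3   0.348 6.133] norm 8.11 at [ 0.3949 -0.3104  0.2139] yaw -90.0 -> -8
```

View pics/w9.png

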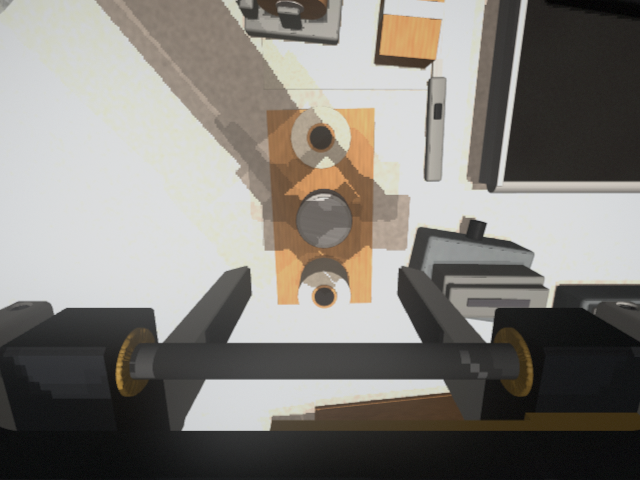

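```bash
python3 -m inch '[[[0,0,0,0,-1,0],[0,0,0,0,-1,0],[0,0,0,0,-1,0],[0,0,0,0,-1,0],[0,0,0,0,-1,0],[0,0,0,0,-1,0],[0,0,0,0,-1,0],[0,0,0,0,-1,0],[0,0,0,0,-1,0],[0,0,0,0,-1,0],[0,0,0,0,-1,0],[0,0,0,0,-1,0]]]' 0.1
python3 -m inch '[[[0,0,0,0,-1,0],[0,0,0,0,-1,0],[0,0,0,0,-1,0],[0,0,0,0,-1,0],[0,0,0,0,-0.4,0],[0.77,0,0.88,0,0,0],[0.77,0,0.88,0,0,0],[0.77,0,0.88,0,0,0],[0.77,0,0.88,0,0,0],[0.77,0,0.88,0,0,0],[0.77,0,0.88,0,0,0],[0.68,0,0.85,0,0,0]]]' 0.1
python3 -m inch '[[[0,0,0,0,0,0]]]' 0.1
python3 -c "
from h import *
plan(.639,-.097,.065,-8); shot('wrist','w10')"
```

```text
time: 24.7
tcp_pos: [0.3923, -0.3073, 0.2063]
ee_rot: [-1.569, 0.004, -0.52]
ft_force: [-0.3, 0.0, -0.0]
finger_gap: 0.0847
time: 25.9
tcp_pos: [0.6374, -0.0929, 0.2059]
ee_rot: [-1.57, 0.004, -0.139]
ft_force: [-0.2, -0.4, 0.5]
finger_gap: 0.0842
time: 26.0
tcp_pos: [0.6383, -0.091, 0.2056]
ee_rot: [-1.569, 0.004, -0.134]
ft_force: [-0.1, -0.5, -0.8]
finger_gap: 0.0848
j6 -1.75
turn wy 0.06 | shift [ 0.038  3.515 -0.146] norm 3.52 at [ 0.6383 -0.091   0.2056] yaw -7.7 -> -8
```

View pics/w10.png

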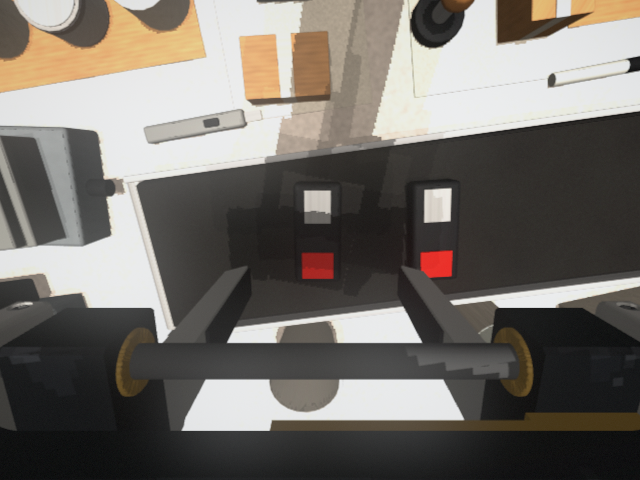

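```bash
python3 -c "
import cv2,numpy as np
im=cv2.imread('pics/w10_raw.png')[160:300,270:480].astype(float)
im=np.clip(im*3,0,255).astype(np.uint8)
cv2.imwrite('pics/w10z.png',cv2.resize(im,None,fx=3.8,fy=3.8,interpolation=cv2.INTER_CUBIC))"
```

```text
(no output)
```

View pics/w10z.png

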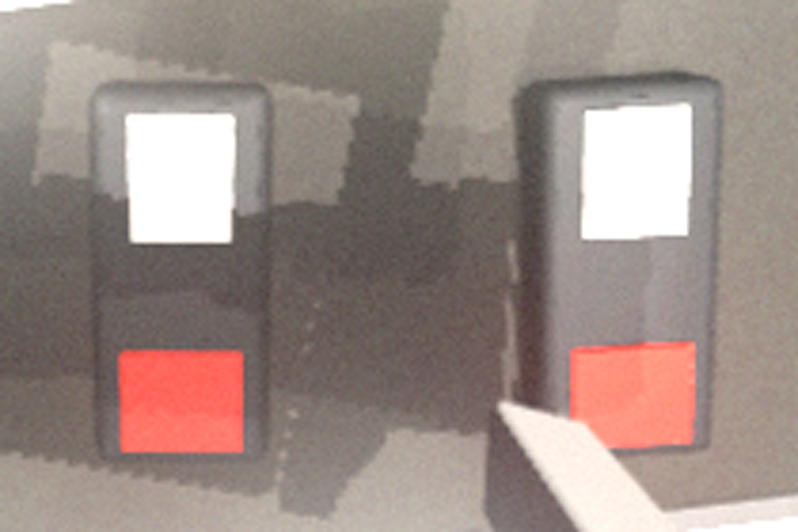

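```bash
python3 -c "
from h import *
import pickle
cal=pickle.load(open('pics/w10.pkl','rb'))
a=ray(cal,270+182/3.8,160+86/3.8,.086);b=ray(cal,270+182/3.8,160+458/3.8,.086);m=(a+b)/2;print(a,b,m,np.linalg.norm(a-b),np.degrees(np.arctan2(*(b-a)[::-1])))
a1=ray(cal,270+628/3.8,160+85/3.8,.086);b1=ray(cal,270+636/3.8,160+448/3.8,.086);print('bk1',a1,b1,(a1+b1)/2,np.degrees(np.arctan2(*(b1-a1)[::-1])))
plan(*m,.065,-7)"
```

```text
[ 0.59083704 -0.08903695] [ 0.68332631 -0.10198112] [ 0.63708168 -0.09550904] 0.09339067022221502 -7.966977290995679
bk1 [0.60475985 0.01534414] [0.69622185 0.01243826] [0.65049085 0.0138912 ] -1.819761334029372
j6 -1.76
turn wy -0.16 | shift [ 0.01   3.518 -0.069] norm 3.52 at [ 0.637  -0.0927  0.2057] yaw -7.8 -> -7
```

```bash
python3 -m inch '[[[0,0.6,-0.07,0,0,0],[0,0.9,0,0,0,0],[0,0.9,0,0,0,0],[0,0.7,0,0,0,0],[0,0.38,0,0,0,0],[0,0,0,0,0,0]]]' 0.2
python3 -m inch '[[[0,0,0,0,0,0],[0,0,0,0,0,0],[0,0,0,0,0,0],[0,0,0,0,0,0],[0,0,0,0,0,0],[0,0,0,0,0,0]]]' 1 20
python3 -c "
from h import *
st()"
python3 -m inch '[[[0,-0.4,0,0,-0.4,0],[0,-0.8,0,0,-0.4,0],[0,-0.9,0,0,-0.4,0],[0,-0.9,0,0,-0.4,0],[0,0,0,0,0,0]]]'
python3 -c "
from h import *
plan(.4134,.3042-.052,.19,0)"
```

```text
time: 26.65
tcp_pos: [0.6339, -0.0976, 0.0664]
ee_rot: [-1.57, 0.006, -0.14]
ft_force: [0.5, 0.3, -0.8]
finger_gap: 0.0752
time: 27.25
tcp_pos: [0.6375, -0.0977, 0.071]
ee_rot: [-1.571, -0.002, -0.139]
ft_force: [-0.1, 0.3, 4.8]
finger_gap: 0.0436
t 27.25 p [ 0.6375 -0.0977  0.071 ] rpy [-90.   -0.1  -8. ] F [-0.1  0.3  4.8] gap 0.0436
time: 27.75
tcp_pos: [0.6399, -0.0986, 0.1961]
ee_rot: [-1.574, -0.01, 0.001]
ft_force: [0.6, 0.5, -0.3]
finger_gap: 0.0439
j6 -1.9
turn wy 0.01 | shift [-5.663  0.152  8.77 ] norm 10.44 at [ 0.6399 -0.0986  0.1961] yaw 0.0 -> 0
```

```bash
python3 -m inch '[[[-0.57,0,0.88,0,0,0],[-0.57,0,0.88,0,0,0],[-0.57,0,0.88,0,0,0],[-0.57,0,0.88,0,0,0],[-0.57,0,0.88,0,0,0],[-0.57,0,0.88,0,0,0],[-0.57,0,0.88,0,0,0],[-0.57,0,0.88,0,0,0],[-0.57,0,0.88,0,0,0],[-0.53,0,0.85,0,0,0],[0,0,0,0,0,0],[0,0,0,0,0,0]]]'
python3 -c "
from h import *
plan(.4134,.3042-.052,.09,0); shot('wrist','w11'); shot('top','t3',4,(80,240,270,370))"
```

```text
time: 28.95
tcp_pos: [0.4093, 0.2532, 0.1885]
ee_rot: [-1.572, 0.002, 0.002]
ft_force: [0.5, -0.4, -1.2]
finger_gap: 0.0434
j6 -1.25
turn wy 0.02 | shift [ 0.104  2.463 -0.026] norm 2.46 at [0.4093 0.2532 0.1885] yaw 0.1 -> 0
```

View pics/w11.png

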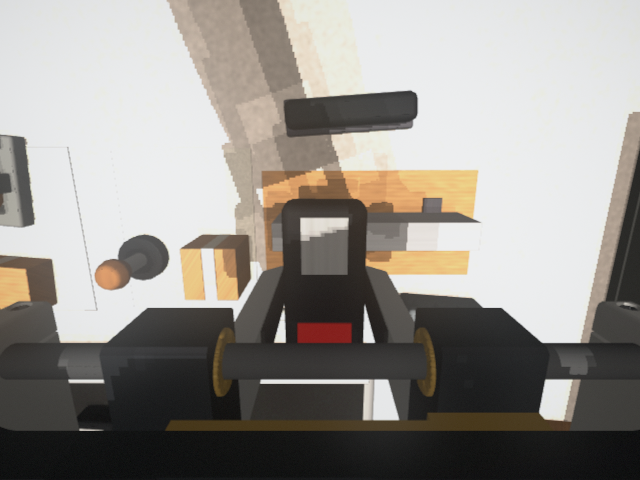

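View pics/t3.png

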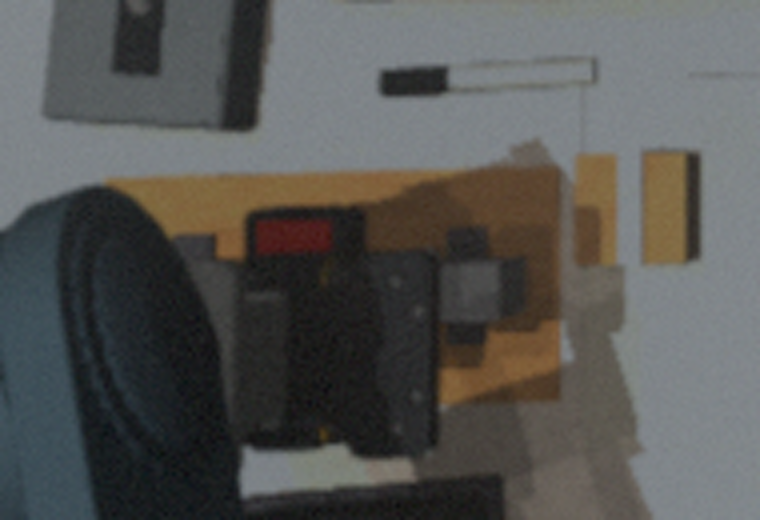

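```bash
python3 -c "
from h import *
import pickle
cal=pickle.load(open('pics/w11.pkl','rb'))
for p in [(272,222),(272,250),(440,222),(440,250),(479,235)]: print(p,ray(cal,*p,.06))
print('buckle', [ray(cal,*p,.191+.015) for p in [(325,200)]])"
python3 -c "
import cv2,numpy as np
im=cv2.imread('pics/w11_raw.png')[190:290,240:500].astype(float)
cv2.imwrite('pics/w11z.png',cv2.resize(im,None,fx=3,fy=3,interpolation=cv2.INTER_CUBIC))"
```

```text
(272, 222) [0.40013308 0.2045683 ]
(272, 250) [0.42780828 0.20356559]
(440, 222) [0.39983061 0.36419391]
(440, 250) [0.42749991 0.36660053]
(479, 235) [0.4124609  0.40271881]
buckle [array([0.35989044, 0.25438958])][ WARN:0@0.052] global loadsave.cpp:1063 imwrite_ Unsupported depth image for selected encoder is fallbacked to CV_8U.
```

View pics/w11z.png

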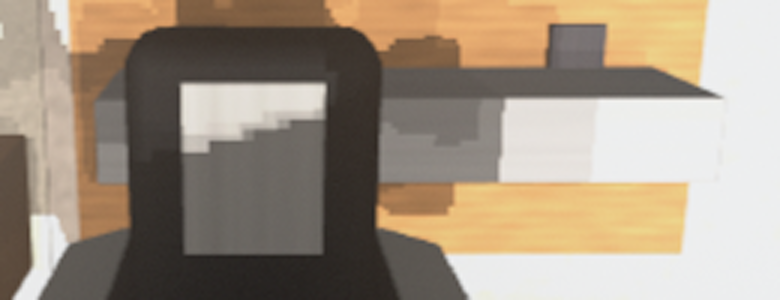

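```bash
python3 -m inch '[[[0.1,0.5,-0.03,0,0,0],[0,0.9,0,0,0,0],[0,0.7,0,0,0,0],[0,0.4,0,0,0,0],[0,0.3,0,0,0,0],[0,0,0,0,0,0],[0,0,0,0,0,0]]]'
python3 -c "
from h import *
plan(.4138,.3042-.052,.07,0)"
```

```text
time: 29.75
tcp_pos: [0.4151, 0.2516, 0.0784]
ee_rot: [-1.571, -0.001, -0.001]
ft_force: [-0.1, 0.8, -0.9]
finger_gap: 0.0441
j6 -1.26
turn wy -0.01 | shift [-0.032  0.21   0.015] norm 0.21 at [0.4151 0.2516 0.0784] yaw -0.0 -> 0
```

```bash
python3 -m inch '[[[-0.03,0.1,0.01,0,0,0],[0,0.08,0,0,0,0],[0,0,0,0,0,0],[0,0,0,0,0,0]]]'
python3 -c "
from h import *
plan(.4138,.3042-.052,.07,0)"
```

```text
time: 30.15
tcp_pos: [0.4132, 0.2524, 0.0709]
ee_rot: [-1.571, -0.001, 0.001]
ft_force: [0.7, 0.2, 0.0]
finger_gap: 0.0438
j6 -1.26
turn wy 0.01 | shift [ 0.014  0.023 -0.005] norm 0.03 at [0.4132 0.2524 0.0709] yaw 0.0 -> 0
```

```bash
python3 -m inch '[[[0,0.05,0,0,0,0],[0,0,0,0,0,0],[0,0,0,0,0,0]]]'
python3 -m inch '[[[0,0.05,0,0,0,0],[0,0,0,0,0,0],[0,0,0,0,0,0]]]'
```

```text
time: 30.45
tcp_pos: [0.4133, 0.2524, 0.0709]
ee_rot: [-1.571, 0.001, 0.001]
ft_force: [-7.0, -3.7, 15.8]
finger_gap: 0.0438
time: 30.75
tcp_pos: [0.414, 0.2524, 0.0702]
ee_rot: [-1.572, -0.0, 0.001]
ft_force: [-8.8, -4.5, 22.7]
finger_gap: 0.0439
```

```bash
python3 -m inch '[[[0,-0.07,0,0,0,0],[0,0,0,0,0,0]]]'
python3 -m inch '[[[0,0,0,0,0,0],[0,0,0,0,0,0],[0,0,0,0,0,0],[0,-0.3,0,0,0,0],[0,-0.7,0,0,0,0],[0,-1,0,0,0,0],[0,-1,0,0,0,0],[0,-0.8,0,0,0,0],[0,0,0,0,0,0]]]' 0.3
python3 -c "
from h import *
st();shot('wrist','w12');plan(.6505,.0139,.2,-3)"
```

```text
time: 30.95
tcp_pos: [0.4136, 0.2526, 0.0702]
ee_rot: [-1.57, -0.002, 0.001]
ft_force: [-1.4, 0.2, 6.5]
finger_gap: 0.044
time: 31.85
tcp_pos: [0.416, 0.2533, 0.2278]
ee_rot: [-1.567, -0.01, 0.001]
ft_force: [0.2, -0.1, 0.4]
finger_gap: 0.0657
t 31.85 p [0.416  0.2533 0.2278] rpy [-89.8  -0.6   0. ] F [ 0.2 -0.1  0.4] gap 0.0657
j6 -1.26
turn wy 0.61 | shift [ 6.204  0.617 -5.655] norm 8.42 at [0.4145 0.2528 0.2247] yaw 0.0 -> -3
```

View pics/w12.png

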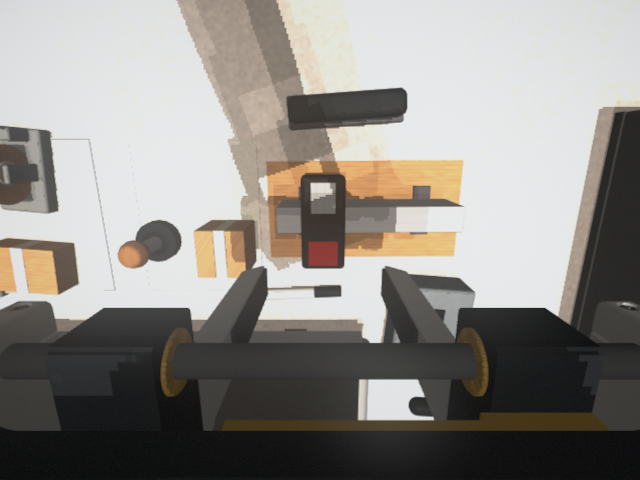

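```bash
python3 -c "
from h import *
import pickle
cal=pickle.load(open('pics/w12.pkl','rb'))
print((ray(cal,323,174.5,.086)+ray(cal,323,268,.086))/2,(ray(cal,400,206,.06)+ray(cal,400,232,.06))/2)"
python3 -m inch '[[[0,0.05,0,0,0.6,0],[0.78,0.05,-0.71,0,0,0],[0.78,0.05,-0.71,0,0,0],[0.78,0.05,-0.71,0,0,0],[0.78,0.05,-0.71,0,0,0],[0.78,0.05,-0.71,0,0,0],[0.78,0.05,-0.71,0,0,0],[0.78,0.05,-0.71,0,0,0],[0.74,0.05,-0.69,0,0,0],[0,0,0,0,0,0],[0,0,0,0,0,0]]]' 0.2
python3 -c "
from h import *
shot('wrist','w13');plan(.6505,.0139,.067,-3)
im=cv2.imread('pics/w13_raw.png')[140:300,220:430].astype(float)
cv2.imwrite('pics/w13z.png',cv2.resize(np.clip(im*2.5,0,255).astype(np.uint8),None,fx=3.6,fy=3.6,interpolation=cv2.INTER_CUBIC))"
```

```text
[0.41206662 0.25371132] [0.41351467 0.33611002]
time: 33.0
tcp_pos: [0.648, 0.013, 0.2013]
ee_rot: [-1.57, 0.004, -0.053]
ft_force: [-0.1, 0.4, 0.7]
finger_gap: 0.075
j6 -1.67
turn wy 0.0 | shift [0.067 3.372 0.006] norm 3.37 at [0.6478 0.0138 0.2019] yaw -3.0 -> -3
```

View pics/w13z.png

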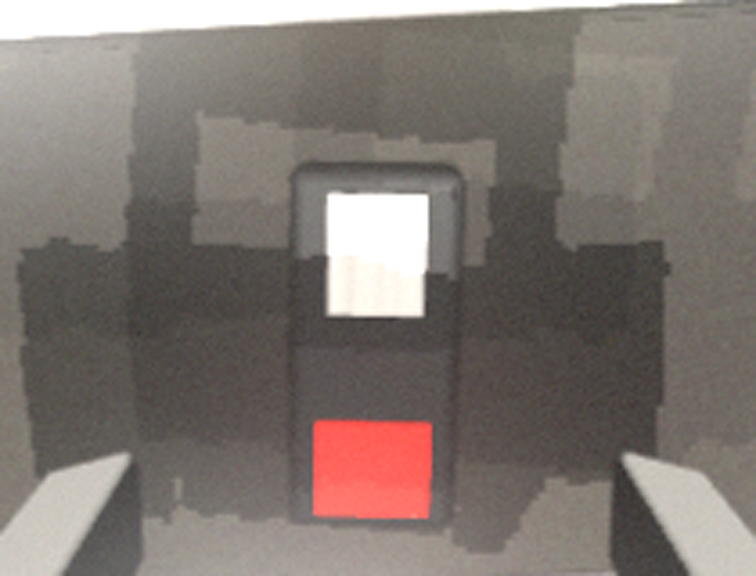

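```bash
python3 -c "
from h import *
import pickle
cal=pickle.load(open('pics/w13.pkl','rb'))
a=ray(cal,220+378/3.6,140+165/3.6,.086);b=ray(cal,220+372/3.6,140+524/3.6,.086);m=(a+b)/2;print(a,b,m,np.degrees(np.arctan2(*(b-a)[::-1])))
plan(*m,.067,-4)"
```

```text
[0.60342684 0.01721764] [0.69758163 0.01066194] [0.65050423 0.01393979] -3.98289551238257
j6 -1.67
turn wy 0.2 | shift [0.067 3.372 0.008] norm 3.37 at [0.6478 0.0138 0.2019] yaw -3.0 -> -4
```

```bash
python3 -m inch '[[[0.07,0.6,0.01,0,0.2,0],[0,0.9,0,0,0,0],[0,0.9,0,0,0,0],[0,0.6,0,0,0,0],[0,0.36,0,0,0,0],[0,0,0,0,0,0]]]' 0.2
python3 -m inch '[[[0,0,0,0,0,0],[0,0,0,0,0,0],[0,0,0,0,0,0],[0,0,0,0,0,0],[0,0,0,0,0,0],[0,0,0,0,0,0]]]' 1 20
python3 -m inch '[[[0,-0.4,0,0,-0.4,0],[0,-0.8,0,0,-0.4,0],[0,-0.9,0,0,0,0],[0,-0.9,0,0,0,0],[0,0,0,0,0,0],[0,0,0,0,0,0]]]'
python3 -c "
from h import *
plan(.4138,.3042+.052,.19,0)"
```

```text
time: 33.65
tcp_pos: [0.6496, 0.0148, 0.0669]
ee_rot: [-1.57, 0.005, -0.068]
ft_force: [-0.5, -0.1, 0.3]
finger_gap: 0.075
time: 34.25
tcp_pos: [0.6524, 0.0134, 0.0701]
ee_rot: [-1.571, -0.001, -0.069]
ft_force: [-0.8, -0.4, 3.8]
finger_gap: 0.044
time: 34.85
tcp_pos: [0.6518, 0.0136, 0.189]
ee_rot: [-1.571, -0.001, 0.0]
ft_force: [1.0, 0.3, -1.9]
finger_gap: 0.0438
j6 -1.72
turn wy 0.0 | shift [-5.95  -0.025  8.565] norm 10.43 at [0.6518 0.0136 0.189 ] yaw 0.0 -> 0
```

```bash
python3 -m inch '[[[-0.59,0,0.86,0,0,0],[-0.59,0,0.86,0,0,0],[-0.59,0,0.86,0,0,0],[-0.59,0,0.86,0,0,0],[-0.59,0,0.86,0,0,0],[-0.59,0,0.86,0,0,0],[-0.59,0,0.86,0,0,0],[-0.59,0,0.86,0,0,0],[-0.59,0,0.86,0,0,0],[-0.58,0,0.83,0,0,0],[0,0,0,0,0,0],[0,0,0,0,0,0]]]'
python3 -c "
from h import *
plan(.415,.3562,.074,0)"
```

```text
time: 36.05
tcp_pos: [0.4145, 0.356, 0.1866]
ee_rot: [-1.573, 0.003, 0.002]
ft_force: [-0.2, -0.5, -2.0]
finger_gap: 0.0438
j6 -1.07
turn wy 0.03 | shift [0.013 2.816 0.005] norm 2.82 at [0.4145 0.356  0.1866] yaw 0.1 -> 0
```

```bash
python3 -m inch '[[[0.01,0.5,0,0,0,0],[0,0.9,0,0,0,0],[0,0.7,0,0,0,0],[0,0.4,0,0,0,0],[0,0.3,0,0,0,0],[0,0,0,0,0,0],[0,0,0,0,0,0]]]'
python3 -m inch '[[[0,0.08,0,0,0,0],[0,0,0,0,0,0],[0,0,0,0,0,0]]]'
python3 -c "
from h import *
plan(.415,.3562,.07,0)"
```

```text
time: 36.75
tcp_pos: [0.4171, 0.3559, 0.0773]
ee_rot: [-1.571, -0.0, -0.001]
ft_force: [0.0, 0.6, -1.1]
finger_gap: 0.0435
time: 37.05
tcp_pos: [0.4168, 0.3565, 0.0745]
ee_rot: [-1.57, -0.001, 0.001]
ft_force: [-0.5, 0.5, -2.0]
finger_gap: 0.0441
j6 -1.07
turn wy 0.01 | shift [-0.044  0.111 -0.007] norm 0.12 at [0.4168 0.3565 0.0745] yaw 0.0 -> 0
```

```bash
python3 -m inch '[[[-0.04,0.08,0,0,0,0],[0,0,0,0,0,0],[0,0,0,0,0,0]]]'
python3 -m inch '[[[0,0.05,0,0,0,0],[0,0,0,0,0,0],[0,0,0,0,0,0]]]'
```

```text
time: 37.35
tcp_pos: [0.4146, 0.3563, 0.0705]
ee_rot: [-1.571, 0.0, 0.001]
ft_force: [-0.9, 0.1, -1.4]
finger_gap: 0.0438
time: 37.65
tcp_pos: [0.415, 0.3565, 0.07]
ee_rot: [-1.571, 0.0, 0.001]
ft_force: [-4.1, -2.0, 7.2]
finger_gap: 0.0441
```

Seated with about 7 N. Release and rise.

```bash
python3 -m inch '[[[0,-0.02,0,0,0,0],[0,0,0,0,0,0],[0,0,0,0,0,0],[0,-0.3,0,0,0,0],[0,-0.7,0,0,0,0],[0,-1,0,0,0,0],[0,-1,0,0,0,0],[0,-0.8,0,0,0,0],[0,0,0,0,0,0],[0,0,0,0,0,0]]]' 0.3
python3 -c "
from h import *
st();shot('wrist','w14');plan(.561,-.379,.23,0)"
```

```text
time: 38.65
tcp_pos: [0.4151, 0.3564, 0.2224]
ee_rot: [-1.57, -0.002, 0.0]
ft_force: [-0.4, 0.4, -0.1]
finger_gap: 0.0658
t 38.65 p [0.4151 0.3564 0.2224] rpy [-90.   -0.1   0. ] F [-0.4  0.4 -0.1] gap 0.0658
j6 -1.07
turn wy 0.01 | shift [  3.666  -0.23  -18.375] norm 18.74 at [0.4144 0.356  0.2208] yaw 0.0 -> 0
```

View pics/w14.png

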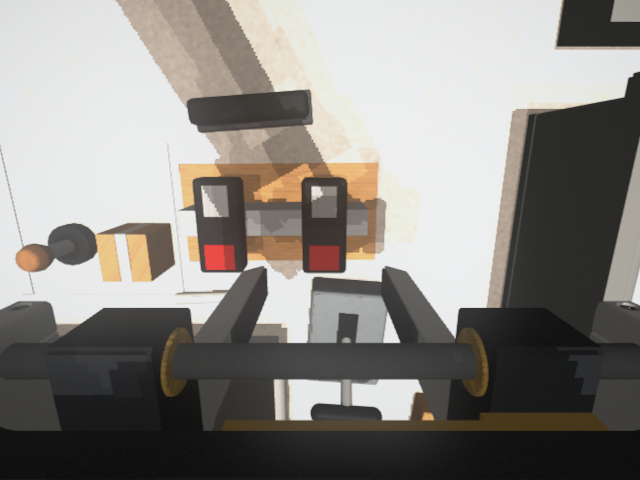

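```bash
python3 -m inch '[[[0.19,0,-0.97,0,0,0],[0.19,0,-0.97,0,0,0],[0.19,0,-0.97,0,0,0],[0.19,0,-0.97,0,0,0],[0.19,0,-0.97,0,0,0],[0.19,0,-0.97,0,0,0],[0.19,0,-0.97,0,0,0],[0.19,0,-0.97,0,0,0],[0.19,0,-0.97,0,0,0],[0.19,0,-0.97,0,0,0],[0.19,0,-0.97,0,0,0],[0.19,0,-0.97,0,0,0]]]' 0.2
python3 -m inch '[[[0.19,0,-0.97,0,0,0],[0.19,0,-0.97,0,0,0],[0.19,0,-0.97,0,0,0],[0.19,0,-0.97,0,0,0],[0.19,0,-0.97,0,0,0],[0.19,0,-0.97,0,0,0],[0.19,0,-0.9,0,0,0],[0,0,0,0,0,0],[0,0,0,0,0,0]]]' 0.2
python3 -c "
from h import *
st();shot('wrist','w15');shot('top','t4');shot('scene','s4')"
```

```text
time: 39.9
tcp_pos: [0.5052, -0.1105, 0.2193]
ee_rot: [-1.569, 0.003, 0.0]
ft_force: [-0.4, -0.2, 0.5]
finger_gap: 0.0751
time: 40.8
tcp_pos: [0.5586, -0.3776, 0.2189]
ee_rot: [-1.567, 0.003, -0.001]
ft_force: [0.4, -0.2, 0.2]
finger_gap: 0.0753
t 40.8 p [ 0.5586 -0.3776  0.2189] rpy [-89.8   0.2  -0. ] F [ 0.4 -0.2  0.2] gap 0.0753
```

View pics/w15.png

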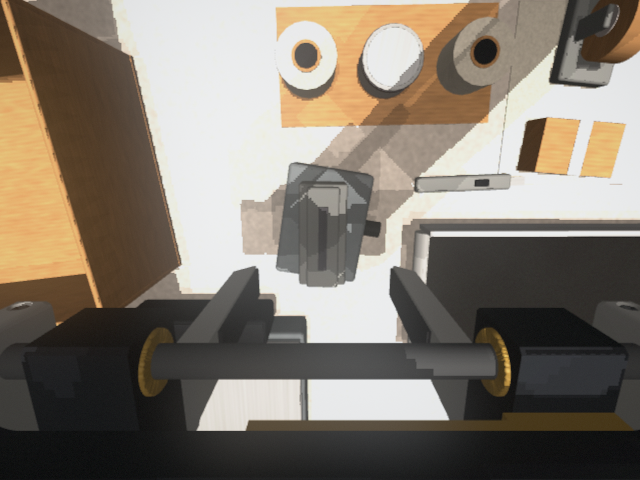

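View pics/t4.png

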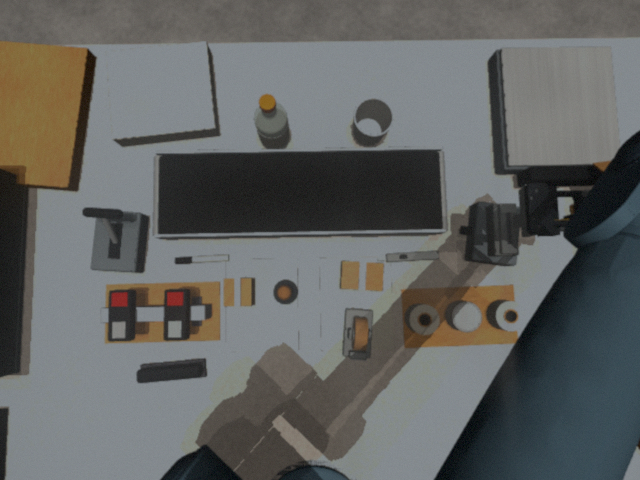

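View pics/s4.png

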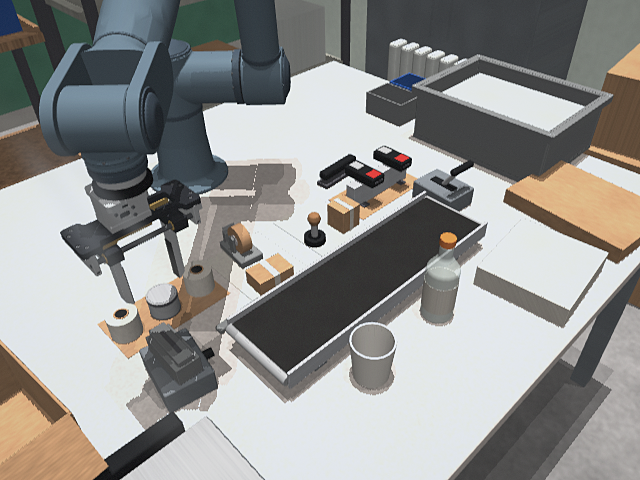

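```bash
python3 -c "
import cv2,numpy as np
im=cv2.imread('pics/t4_raw.png').astype(float)*1.6
im=np.clip(im,0,255).astype(np.uint8)
a=cv2.resize(im[255:365,95:305],None,fx=3.8,fy=3.8,interpolation=cv2.INTER_CUBIC)
b=cv2.resize(im[245:365,320:530],None,fx=3.8,fy=3.8,interpolation=cv2.INTER_CUBIC)
cv2.imwrite('pics/t4a.png',a);cv2.imwrite('pics/t4b.png',b)
w=cv2.imread('pics/w15_raw.png').astype(float)[150:300,260:400]*1.5
cv2.imwrite('pics/w15z.png',cv2.resize(np.clip(w,0,255).astype(np.uint8),None,fx=4,fy=4,interpolation=cv2.INTER_CUBIC))"
```

```text
(no output)
```

View pics/t4a.png

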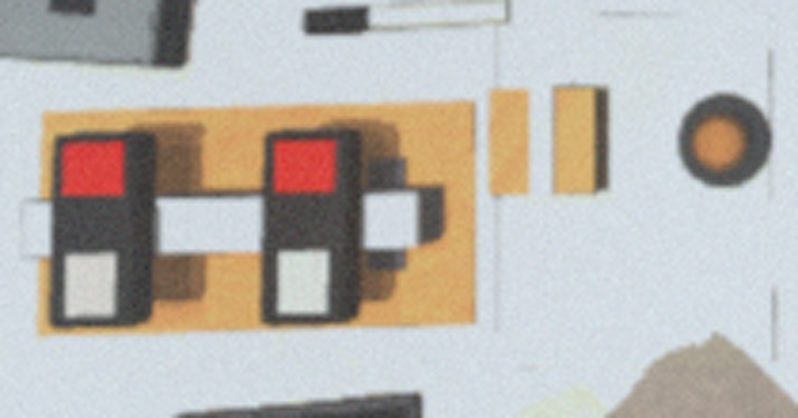

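View pics/t4b.png

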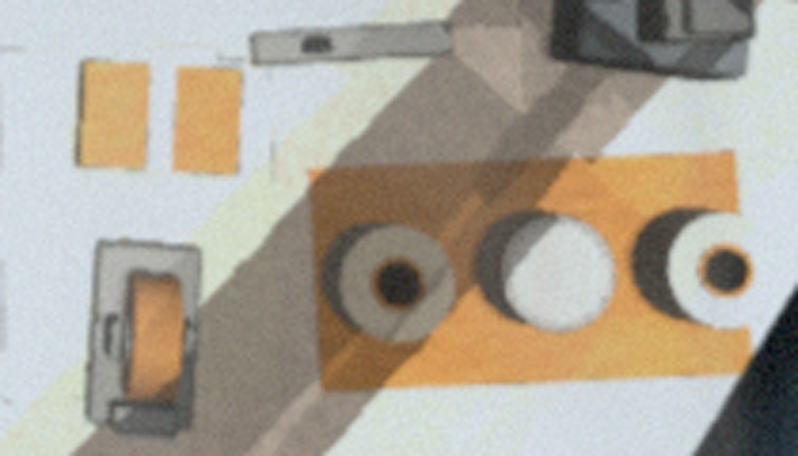

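View pics/w15z.png

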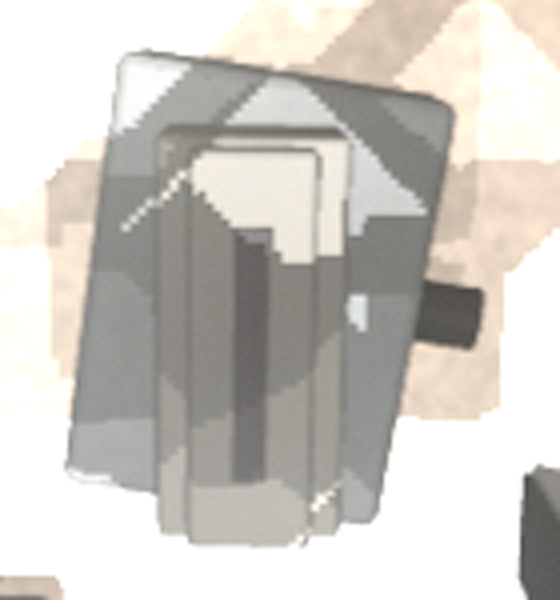

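```bash
python3 -c "
from h import *
import pickle
c=pickle.load(open('pics/t4.pkl','rb'));w=pickle.load(open('pics/w15.pkl','rb'))
A=lambda u,v,z: ray(c,95+(u-1.4)/3.8,255+(v-1.4)/3.8,z)
B=lambda u,v,z: ray(c,320+(u-1.4)/3.8,245+(v-1.4)/3.8,z)
W=lambda u,v,z: ray(w,260+(u-1.5)/4,150+(v-1.5)/4,z)
m=lambda F,z,*p: np.mean([F(*q,z) for q in p],0).round(4)
print('flat',m(B,.036,(82,60),(243,67),(240,173),(77,165)),'disp back',B(97,241,.012),B(201,247,.012))
print('sq',m(A,.06,(490,88),(596,86),(596,192),(488,193)),'stamp',A(725,139,.01))
print('rolls',B(399,284,.05),B(724,270,.05),'tin',B(558,272,.044))
print('bk',m(A,.086,(58,136),(133,134),(54,324),(131,322)),m(A,.086,(265,134),(343,130),(265,322),(343,322)),'rail',m(A,.06,(22,200),(22,257),(418,192),(418,248)))
print('div',m(W,.1,(190,150),(322,150),(305,545),(188,545)),[W(*q,.1).round(4) for q in [(190,150),(322,150),(312,545),(188,545)]], 'slot',W(254,230,.1),W(248,482,.1))
"
```

```text
flat [ 0.4802 -0.1057] disp back [ 0.41424653 -0.0723554 ] [ 0.4099877  -0.12827437]
sq [0.4529 0.1401] stamp [0.45068642 0.0493817 ]
rolls [ 0.39145718 -0.2244327 ] [ 0.3953467  -0.39309383] tin [ 0.39551178 -0.30907861]
bk [0.414  0.3564] [0.413  0.2534] rail [0.4133 0.3034]
div [ 0.5628 -0.3778] [array([ 0.5154, -0.3914]), array([ 0.5155, -0.3618]), array([ 0.6102, -0.3632]), array([ 0.6101, -0.3932])] slot [ 0.53352355 -0.37710931] [ 0.59408704 -0.3786275 ]
```

```bash
python3 -c "
from h import *
plan(.5625,-.3775,.058,-1)"
python3 -m inch '[[[0.09,0.6,0,0,0.2,0],[0,1,0,0,0,0],[0,0.9,0,0,0,0],[0,0.8,0,0,0,0],[0,0.5,0,0,0,0],[0,0.2,0,0,0,0],[0,0,0,0,0,0]]]' 0.2
python3 -m inch '[[[0,0,0,0,0,0],[0,0,0,0,0,0],[0,0,0,0,0,0],[0,0,0,0,0,0],[0,0,0,0,0,0],[0,0,0,0,0,0]]]' 1 20
python3 -m inch '[[[0,-0.4,0,0,-0.2,0],[0,-0.8,0,0,0,0],[0,-0.9,0,0,0,0],[0,-0.9,0,0,0,0],[0,0,0,0,0,0],[0,0,0,0,0,0]]]'
python3 -c "
from h import *
plan(.6437,.0144,.18,0)"
```

```text
j6 -2.33
turn wy 0.22 | shift [ 0.08   4.066 -0.024] norm 4.07 at [ 0.5593 -0.3765  0.2206] yaw 0.1 -> -1
time: 41.65
tcp_pos: [0.5628, -0.3767, 0.0606]
ee_rot: [-1.569, 0.001, -0.016]
ft_force: [-0.4, -0.3, -0.1]
finger_gap: 0.0754
time: 42.25
tcp_pos: [0.5635, -0.3785, 0.0624]
ee_rot: [-1.572, -0.001, -0.017]
ft_force: [-0.4, -0.1, 4.0]
finger_gap: 0.046
time: 42.85
tcp_pos: [0.5631, -0.378, 0.1818]
ee_rot: [-1.571, -0.001, 0.001]
ft_force: [0.8, -0.3, -3.1]
finger_gap: 0.046
j6 -2.33
turn wy 0.01 | shift [2.014 0.046 9.81 ] norm 10.01 at [ 0.5631 -0.378   0.1818] yaw 0.0 -> 0
```

```bash
python3 -m inch '[[[0.2,0,0.97,0,0,0],[0.2,0,0.97,0,0,0],[0.2,0,0.97,0,0,0],[0.2,0,0.97,0,0,0],[0.2,0,0.97,0,0,0],[0.2,0,0.97,0,0,0],[0.2,0,0.97,0,0,0],[0.2,0,0.97,0,0,0],[0.2,0,0.97,0,0,0],[0.2,0,0.97,0,0,0],[0,0,0.1,0,0,0],[0,0,0,0,0,0]]]'
python3 -c "
from h import *
plan(.6437,.0144,.078,0)"
```

```text
time: 44.05
tcp_pos: [0.6414, 0.0151, 0.1786]
ee_rot: [-1.57, 0.005, 0.003]
ft_force: [-0.7, -0.5, -2.1]
finger_gap: 0.0459
j6 -1.73
turn wy 0.03 | shift [ 0.056  2.516 -0.018] norm 2.52 at [0.6414 0.0151 0.1786] yaw 0.2 -> 0
```

```bash
python3 -m inch '[[[0.05,0.5,0,0,0,0],[0,0.9,0,0,0,0],[0,0.7,0,0,0,0],[0,0.4,0,0,0,0],[0,0,0,0,0,0],[0,0,0,0,0,0]]]'
python3 -m inch '[[[0,0.06,0,0,0,0],[0,0,0,0,0,0],[0,0,0,0,0,0]]]'
python3 -m inch '[[[0,0.06,0,0,0,0],[0,0,0,0,0,0],[0,0,0,0,0,0]]]'
```

```text
time: 44.65
tcp_pos: [0.6454, 0.0132, 0.082]
ee_rot: [-1.571, -0.001, -0.0]
ft_force: [0.4, -0.0, -1.9]
finger_gap: 0.046
time: 44.95
tcp_pos: [0.6456, 0.0139, 0.0801]
ee_rot: [-1.571, -0.002, 0.001]
ft_force: [-0.1, 0.4, -2.0]
finger_gap: 0.0458
time: 45.25
tcp_pos: [0.6449, 0.0141, 0.0766]
ee_rot: [-1.571, 0.0, 0.001]
ft_force: [0.1, -0.8, -1.2]
finger_gap: 0.0458
```

```bash
python3 -m inch '[[[0,0.08,0,0,0,0],[0,0,0,0,0,0],[0,0,0,0,0,0]]]'
python3 -m inch '[[[0,0.05,0,0,0,0],[0,0,0,0,0,0],[0,0,0,0,0,0]]]'
```

```text
time: 45.55
tcp_pos: [0.6448, 0.014, 0.0732]
ee_rot: [-1.571, 0.0, 0.0]
ft_force: [0.6, 0.1, -2.7]
finger_gap: 0.046
time: 45.85
tcp_pos: [0.6454, 0.0139, 0.0724]
ee_rot: [-1.571, -0.001, 0.0]
ft_force: [-2.6, 0.3, 4.6]
finger_gap: 0.0458
```

```bash
python3 -m inch '[[[0,0,0,0,0,0],[0,0,0,0,0,0],[0,0,0,0,0,0],[0,-0.3,0,0,0,0],[0,-0.7,0,0,0,0],[0,-1,0,0,0,0],[0,-1,0,0,0,0],[0,-0.8,0,0,0,0],[0,0,0,0,0,0],[0,0,0,0,0,0]]]' 0.3
python3 -c "
from h import *
shot('wrist','w16');c=imaging.get_calibration('top')
for z in (0,.05,.1): print(ray(c,115,140,z),ray(c,217,132,z))
plan(.655,.383,.22,0)"
```

```text
time: 46.85
tcp_pos: [0.6453, 0.0139, 0.2245]
ee_rot: [-1.571, -0.002, 0.0]
ft_force: [0.0, 0.6, -0.6]
finger_gap: 0.0658
[0.77918155 0.41097938] [0.79352391 0.19283649]
[0.76243458 0.38924273] [0.77601197 0.18273487]
[0.74568761 0.36750609] [0.75850002 0.17263325]
j6 -1.72
turn wy 0.0 | shift [0.264 0.064 9.223] norm 9.23 at [0.6444 0.0141 0.2226] yaw 0.0 -> 0
```

View pics/w16.png

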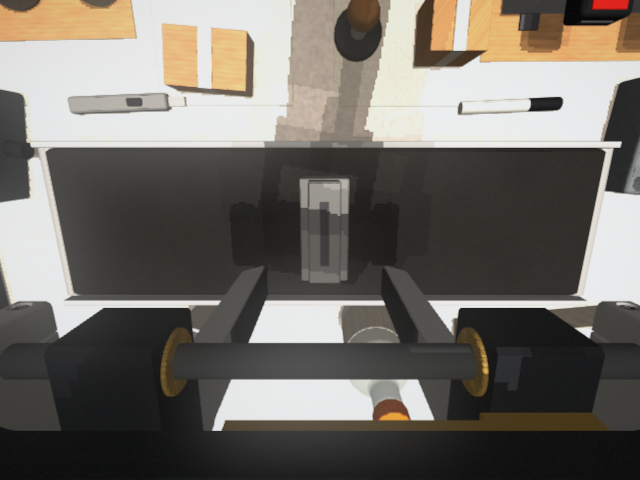

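```bash
python3 -m inch '[[[0.1,0,0.9,0,0,0],[0.1,0,0.9,0,0,0],[0.1,0,0.9,0,0,0],[0.1,0,0.9,0,0,0],[0,0,0.9,0,0,0],[0,0,0.9,0,0,0],[0,0,0.9,0,0,0],[0,0,0.9,0,0,0],[0,0,0.9,0,0,0],[0,0,0.9,0,0,0],[0,0,0.22,0,0,0],[0,0,0,0,0,0]]]' 1
python3 -c "
from h import *
shot('wrist','w17');plan(.655,.383,.105,0);c=imaging.get_calibration('wrist');print(proj(c,[.603,.3816,.116]))"
```

```text
time: 48.1
tcp_pos: [0.6597, 0.3834, 0.2208]
ee_rot: [-1.572, 0.003, 0.002]
ft_force: [-0.2, -1.0, 0.2]
finger_gap: 0.0008
j6 -1.19
turn wy 0.01 | shift [-0.13  2.91  0.02] norm 2.91 at [0.6602 0.3822 0.2214] yaw 0.0 -> 0
[322.5134908  171.89912797]
```

View pics/w17.png

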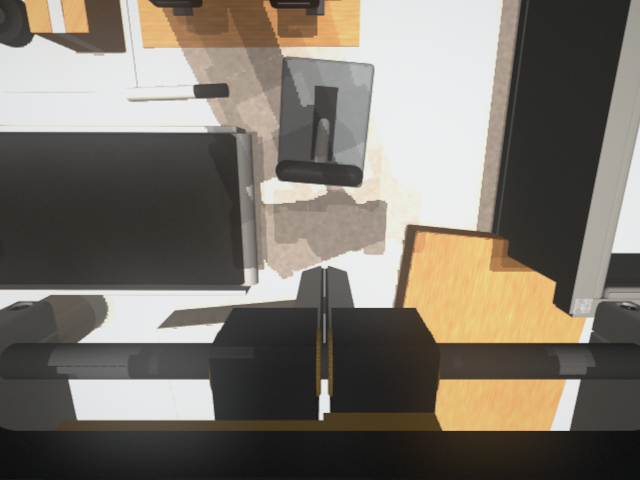

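```bash
python3 -m inch '[[[0,0.9,0,0,0,0],[0,1,0,0,0,0],[0,0.9,0,0,0,0],[-0.3,0,0,0,0,0],[-0.4,0,0,0,0,0],[-0.4,0,0,0,0,0],[-0.4,0,0,0,0,0],[-0.4,0,0,0,0,0],[-0.4,0,0,0,0,0],[-0.4,0,0,0,0,0],[-0.3,0,0,0,0,0],[0,0,0,0,0,0]]]' 1
python3 -c "
from h import *
shot('scene','s5',3,(350,120,550,270))"
```

```text
time: 49.35
tcp_pos: [0.5398, 0.3816, 0.1111]
ee_rot: [-1.572, 0.001, -0.0]
ft_force: [-0.3, 0.0, -0.0]
finger_gap: 0.0009
```

View pics/s5.png

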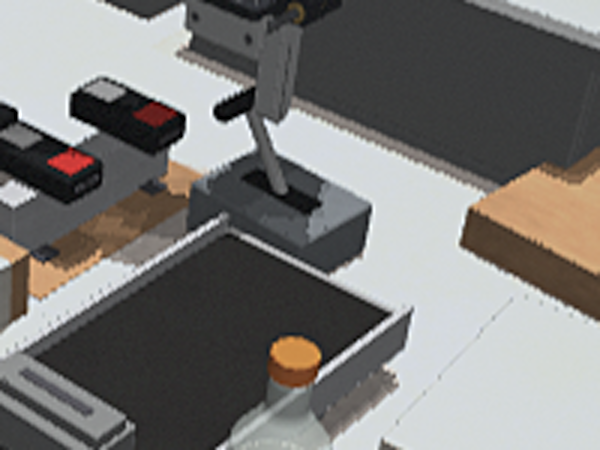

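Handle is back on the robot side. Back off slightly away from it, rise clear, and check everything.

```bash
python3 -m inch '[[[0.3,0,0,0,0,0],[0,-0.5,0,0,0,0],[0,-0.9,0,0,0,0],[0,-1,0,0,0,0],[0,-1,0,0,0,0],[0,-0.5,0,0,0,0],[0,0,0,0,0,0],[0,0,0,0,0,0]]]'
python3 -c "
from h import *
st();print(proj(imaging.get_calibration('scene'),[.5133,.385,.116]));shot('scene','s6');shot('top','t6')
shot('wrist','w18')"
```

```text
time: 50.2
tcp_pos: [0.5536, 0.3824, 0.2666]
ee_rot: [-1.571, 0.0, -0.0]
ft_force: [-0.2, -0.7, -1.3]
finger_gap: 0.0003
t 50.2 p [0.5536 0.3824 0.2666] rpy [-90.   0.  -0.] F [-0.2 -0.7 -1.3] gap 0.0003
[432.54007799 152.5633711 ]
```

View pics/s6.png

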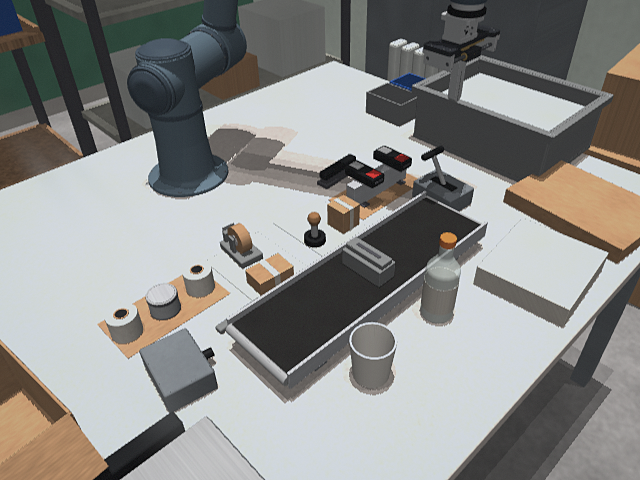

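View pics/t6.png

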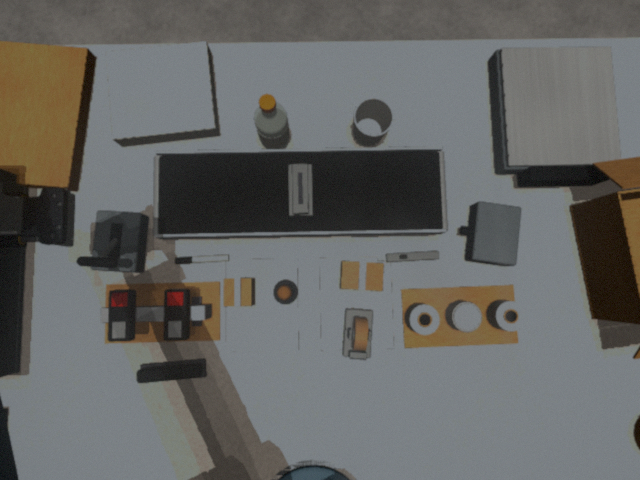

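```bash
python3 -c "
from h import *
c=imaging.get_calibration('top');print(ray(c,300.5,190,.105))
print(bot.hand_in());st()"
```

```text
[0.64142107 0.01386199]
the job is handed in; nothing more can be done
None
the job is handed in; nothing more can be done
```

The belt is cleared and the job is handed in at about 50 s of the 192 s allowed. All my last checks agreed with the targets; the hand-in gives no verdict.

- **Isolator off:** I threw the handle fully over before touching any leftover, and the grip then sat within 1–2 px of where the off position predicts it.
- **Knock:** the flat carton had shifted about 3 cm before I picked it up, so I re-measured it and gripped it where it lay.
- **Placements, from the overhead picture after placing:**
  - **Flat carton:** its centre was about 116 mm behind the dispenser's centre (limits 98–134 mm), in line and with its long side across.
  - **Square carton:** its centre was about 91 mm to the left of the stamp (limits 74–110 mm) and 2 mm off sideways.
  - **Tin:** it was within about 2 mm of midway between the rolls.
  - **Buckles:** both lay crosswise on the rail, within about 1 mm of its centre line.
- **Divider and restart:** the divider lay crosswise within about 3 mm of the middle of the belt. I then threw the handle back, and its grip is at its starting position in the pictures.
- **Rest of the bench:** the final pictures showed nothing else shifted, nothing moving and the gripper clear. I did not re-measure the cartons, tin and buckles after the handle was thrown back; they looked unchanged in those pictures.

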